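# Put the drained colour-coded chopping boards away in their own slots

### The arm

A 7-joint arm with a two-finger parallel gripper is mounted at the origin on a cart in front of the work surface, level with it; the furniture and walls round the work are solid. World frame = base frame: x ahead of the robot, y to its left, z up, the work surface at z = 0. Lengths are in m, angles in rad, forces in N, time in s.
With the tool pointing down it reaches from about 0.4 to 0.85 m from the base axis. Payload 4.5 kg.
Tool frame: the origin (TCP) lies midway between the tips of the shut fingers; the grasp point (between the pads) lies 19 mm behind it; z points along the fingers, y is the direction in which the jaws open and shut (so a half turn about z gives the same grasp; the last joint's range is limited). The gripper opens to 88 mm and grips with 3 to 60 N. Pads are 18 mm wide; open, the fingers measure 123 mm over their backs; the gripper's body (75 mm by 187 mm) begins 45 mm behind the grasp point.
Start: joints at [1.261, 0.689, -0.195, 1.565, 0.157, 0.902, -0.215], TCP at [0.211, -0.588, 0.239] pointing down, gripper open.
Joint ranges: [-3.01, 3.01], [-0.46, 2.08], [-1.47, 1.51], [0.13, 2.56], [-1, 4.14], [0.04, 2.09], [-2.66, 2.66]. Speed limits (rad/s): [2.57, 2.57, 3.14, 3.14, 3.14, 3.14, 3.14].

### API

Orientations are given as a unit quaternion [x, y, z, w].
In Python, from plant import r gives the robot as it stands.
- The arm moves only by the tool play_rows, never from a script. Its argument "targets" is a list of rows, each an object of numbers: "jaw": the closure, from 0 (fully open) to 1 (shut); "dx", "dy", "dz": the shift along the tool's x, y, z in m; "yaw": the turn about the tool's z in rad. A call has exactly 5 rows; each row shifts and turns the pose as measured when the row begins, along the tool's axes as they then stand; what a row does not reach is not made up. A row lasts 1/10 s, in which the tool goes at most 50 mm and 8.59 degrees, less where a joint would pass 70% of its speed; a pose out of reach is approached as far as the arm can. A call with a gripper value outside its range is refused whole. The fingers move at their own pace and stop on an object; "squeeze" is the grip in N (left out, the last holds). Time passes only in rows, so rows that do not move let the fingers close, or fill a call up. It gives the time, the measured TCP pose, the force and the opening at its end, in the units of the state.
- r.get_state(): the state, without advancing time (a new reading comes with each control period).
- r.snapshot(name): name is "scene" or "side" or "wrist"; returns a dict with "frame" (480x640x3 uint8, red, green, blue), "z_map" (480x640 float32, m along the optical axis (not along the pixel's ray), 0 where there is no reading), "mtx" (3x3 intrinsics, pixels), "position" and "orientation" of the camera in the world; the wrist camera has in their place "T_tool_cam" (4x4, takes a point from camera to tool coordinates, whose origin is the TCP and whose axes are the flange's). Camera axes: x right, y up, looking along -z (the intrinsics and any distortion apply to the point x, -y, -z); pixel columns grow to the right and rows downward; lengths in m; the calibration is good to about 2 mm. A picture is of the moment at which its call begins: read the wrist's pose just before it.
- r.finish_job(): hands the job in, once; it reports no verdict.
The state is a dict: "clock": time; "q": joint angles; "qd": joint speeds; "joint_torque": joint torques, N m; "tool_pos": TCP position; "eef_rot": TCP orientation; "contact_force": force on the tool from outside, world axes, zero at the start; "moment": the same for the moment, N m; "opening": opening from 0.0 (shut) to 1.0 (fully open).
Only numpy, scipy, OpenCV 4.12 (cv2) and the standard library are available. Lean on these libraries where they do the work, as an engineer would, in place of code of your own. Each camera call takes 0.05 s, during which the arm holds its last target.

### The job

The colour-coded chopping boards have drained. Move all four from the white draining rack to the wooden storage rack, each into the slot whose coloured liner matches it: upright with the hand slot at the top, right down on the liner and centred front to back. They are clean, so never drop one or set it down on the worktop.

Things in the scene. Friction and masses are not known exactly. Their poses are not given: they have to be found in the camera images.
- board_red: red plastic chopping board, 110 wide (its x) x 10 thick (its y) x 140 mm high (its z), 0.2 kg, loose. At the start it stands upright on edge in a slot of the draining rack. Origin: middle of its lower edge. A rounded hand slot (50 x 16 mm opening, 97 to 113 mm above the lower edge) lies below the plain 27 mm bar at its top. Between neighbouring boards there are 38 mm free
- board_yellow: yellow plastic chopping board, 110 wide (its x) x 10 thick (its y) x 140 mm high (its z), 0.2 kg, loose. At the start it stands upright on edge in a slot of the draining rack. Origin: middle of its lower edge. A rounded hand slot (50 x 16 mm opening, 97 to 113 mm above the lower edge) lies below the plain 27 mm bar at its top. Between neighbouring boards there are 38 mm free
- board_green: green plastic chopping board, 110 wide (its x) x 10 thick (its y) x 140 mm high (its z), 0.2 kg, loose. At the start it stands upright on edge in a slot of the draining rack. Origin: middle of its lower edge. A rounded hand slot (50 x 16 mm opening, 97 to 113 mm above the lower edge) lies below the plain 27 mm bar at its top. Between neighbouring boards there are 38 mm free
- board_blue: blue plastic chopping board, 110 wide (its x) x 10 thick (its y) x 140 mm high (its z), 0.2 kg, loose. At the start it stands upright on edge in a slot of the draining rack. Origin: middle of its lower edge. A rounded hand slot (50 x 16 mm opening, 97 to 113 mm above the lower edge) lies below the plain 27 mm bar at its top. Between neighbouring boards there are 38 mm free
- liner_red: red liner, fixed: a 90 x 12.5 x 3 mm strip along the floor of one slot of the storage rack, with a sloping 30 mm wide tongue at the front of the rack. Origin: middle of the slot floor, on the strip's top, 55 mm above the worktop; x runs along the slot (front to back), y across it, z up. It marks the slot for the red board
- liner_yellow: yellow liner, fixed: a 90 x 12.5 x 3 mm strip along the floor of one slot of the storage rack, with a sloping 30 mm wide tongue at the front of the rack. Origin: middle of the slot floor, on the strip's top, 55 mm above the worktop; x runs along the slot (front to back), y across it, z up. It marks the slot for the yellow board
- liner_green: green liner, fixed: a 90 x 12.5 x 3 mm strip along the floor of one slot of the storage rack, with a sloping 30 mm wide tongue at the front of the rack. Origin: middle of the slot floor, on the strip's top, 55 mm above the worktop; x runs along the slot (front to back), y across it, z up. It marks the slot for the green board
- liner_blue: blue liner, fixed: a 90 x 12.5 x 3 mm strip along the floor of one slot of the storage rack, with a sloping 30 mm wide tongue at the front of the rack. Origin: middle of the slot floor, on the strip's top, 55 mm above the worktop; x runs along the slot (front to back), y across it, z up. It marks the slot for the blue board
- drain_rack: white wire draining rack on a grey drip tray, 90 (x) x 186 (y) x 135 mm, fixed, on legs. Origin: centre of its underside, on the worktop. Four slots along x at y = -72, -24, 24, 72 mm, floor 55 mm above the worktop. Each lies between two 5 mm wire hoops, 77 mm long, 13.5 mm clear, whose tops are 80 mm above the floor; the upper 13 mm flare to a 27 mm mouth
- storage_rack: wooden storage rack with steel hoops, empty, 90 (x) x 186 (y) x 135 mm, fixed, on legs. Origin: centre of its underside, on the worktop. Four slots along x at y = -72, -24, 24, 72 mm, floor 55 mm above the worktop. Each lies between two 5 mm wire hoops, 77 mm long, 13.5 mm clear, whose tops are 80 mm above the floor; the upper 13 mm flare to a 27 mm mouth. Boards overhang the base

How it is judged:
By the outcome, as a careful person would: the job done as asked, in the order asked, and still so for the second after the job is handed in, with the robot touching nothing.
It also fails if it takes over 120 s, if anything falls off the work surface, if the arm or the gripper's body presses on something with over 40 N, if the wrist force passes 120 N, or if a joint passes its speed limit or range.

## Working session

There is one attempt and no reset: what is moved stays moved. The work goes in short steps, Python scripts to look and compute and a tool call to move; the robot and the scene stay as the last step left them, time stands still between calls to the robot, and variables do not carry over. Pictures are saved under pics/ and viewed, and the job is handed in when it is done.

Besides the shell and the picture viewer there is one more tool, called after "Request:" by a JSON object that holds its "method" and its "body", one argument or row to a line. play_rows: Moves the arm, as the interface text tells. Its arguments: {"type":"object","properties":{"targets":{"type":"array"},"squeeze":{"type":"number"}},"required":["targets"]}

```bash
mkdir -p pics; ls; python3 - <<'E'
from plant import r
import cv2
s=r.get_state();print({k:(v if not hasattr(v,'round') else v) for k,v in s.items()})
for n in ["scene","side","wrist"]:
    d=r.snapshot(n);cv2.imwrite(f"pics/{n}0.png",d["frame"][:,:,::-1]);print(n,d["mtx"].tolist() if hasattr(d["mtx"],'tolist') else d["mtx"],{k:d[k] for k in d if k not in("frame","z_map","mtx")})
E
```

```text
pics
{'clock': 0.0, 'q': array([ 1.26080168,  0.68996403, -0.1944842 ,  1.56634184,  0.15736974,
        0.90247212, -0.21506896]), 'qd': array([ 0.00027523,  0.00043458,  0.00149977, -0.00066172,  0.00089509,
       -0.00114952,  0.00028338]), 'joint_torque': array([-9.96727358e-04, -5.27557003e+01, -1.26683716e+00, -1.53427488e+01,
       -5.24650142e-02,  6.46251719e-03,  1.78643813e-04]), 'tool_pos': array([ 0.21037807, -0.58787171,  0.23792232]), 'eef_rot': array([ 9.85250018e-01,  1.71118674e-01, -2.51125816e-04, -8.58864148e-04]), 'contact_force': array([ 0.40929815, -0.36073978, -0.19536324]), 'moment': array([-0.04151267, -0.05500741, -0.01410499]), 'opening': 1.0011890714575793}
scene [[525.7847406727407, 0.0, 321.8797358584409], [0.0, 525.7847406727407, 236.77118272887887], [0.0, 0.0, 1.0]] {'position': array([0.03579586, 0.56265536, 0.54086229]), 'orientation': array([-0.18736597,  0.43897232,  0.81166515, -0.33674468])}
side [[585.5252203833486, 0.0, 313.95769960570743], [0.0, 585.5252203833486, 236.26691138725917], [0.0, 0.0, 1.0]] {'position': array([ 0.09897842, -0.26785071,  0.67443232]), 'orientation': array([ 0.31860119, -0.16010561, -0.44157482,  0.82332931])}
wrist [[428.19472538884816, 0.0, 312.9378534428326], [0.0, 428.19472538884816, 241.35198385407406], [0.0, 0.0, 1.0]] {'T_tool_cam': array([[-1.14059234e-03,  9.58758747e-01,  2.84218867e-01,
         7.23747752e-02],
       [ 9.99999270e-01,  9.80412394e-04,  7.05838248e-04,
        -1.25410179e-03],
       [ 3.98076895e-04,  2.84219465e-01, -9.58759165e-01,
        -1.45573687e-01],
       [ 0.00000000e+00,  0.00000000e+00,  0.00000000e+00,
         1.00000000e+00]])}
```

View pics/scene0.png

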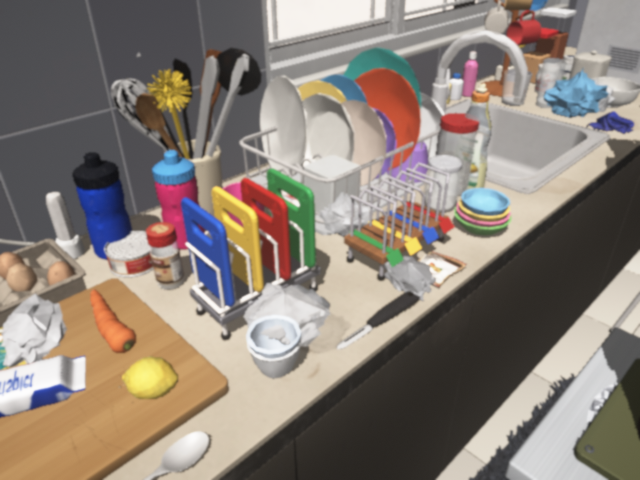

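View pics/side0.png

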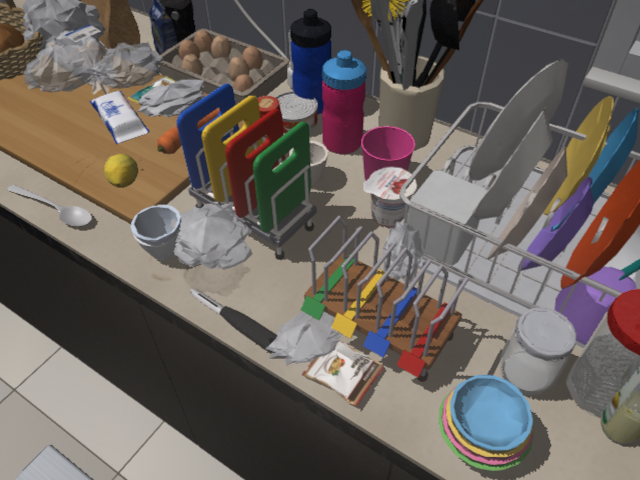

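View pics/wrist0.png

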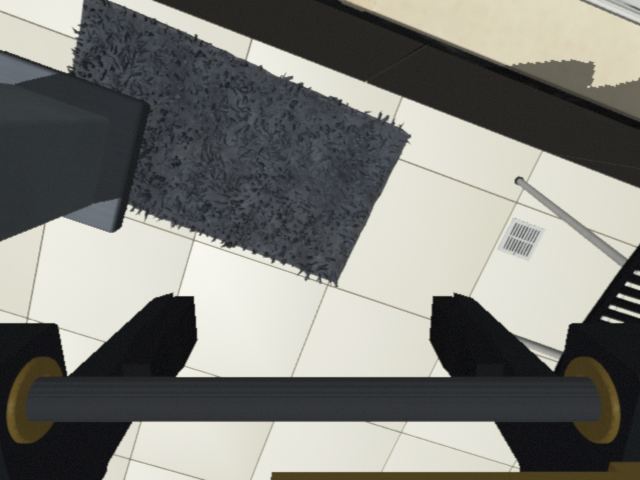

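The scene and side views show the drain rack holding blue, yellow, red and green boards. In the side view they run left to right, x≈205–285 and y≈90–240. The storage rack's liners are green, yellow, blue and red, with tongues at about (313,307), (343,324), (377,345) and (412,363). The wrist camera sees only the floor. Next I'll locate everything from depth.

```bash
cat > h.py <<'E'
import numpy as np, cv2
from scipy.spatial.transform import Rotation as R
def cloud(d,T=None):
    z=d["z_map"];K=d["mtx"];v,u=np.mgrid[0:480,0:640]
    p=np.stack([(u-K[0,2])/K[0,0]*z,-(v-K[1,2])/K[1,1]*z,-z],-1)
    if T is None: return p@R.from_quat(d["orientation"]).as_matrix().T+d["position"]
    return p@T[:3,:3].T+T[:3,3]
def wristT(s,d):
    A=np.eye(4);A[:3,:3]=R.from_quat(s["eef_rot"]).as_matrix();A[:3,3]=s["tool_pos"];return A@d["T_tool_cam"]
def masks(d):
    h=cv2.cvtColor(d["frame"],cv2.COLOR_RGB2HSV).astype(int);H,S,V=h[...,0],h[...,1],h[...,2]
    g=(S>150)&(V>50)&(d["z_map"]>0)
    return dict(red=g&((H<5)|(H>174)),yellow=g&(H>20)&(H<30),green=g&(H>50)&(H<75),blue=g&(H>106)&(H<120))
E
python3 - <<'E'
from h import *
from plant import r
for n in ["scene","side"]:
    d=r.snapshot(n);P=cloud(d);m=masks(d);
    for c in m:
        k=cv2.erode(m[c].astype(np.uint8),np.ones((3,3)))
        nn,l,st,ce=cv2.connectedComponentsWithStats(k)
        for i in range(1,nn):
            if st[i,4]>60:
                q=P[l==i]
                if q[:,2].max()>.25 and q[:,2].min()>.25: continue
                print(n,c,st[i,4],ce[i].round(),"lo",np.percentile(q,2,0).round(4),"hi",np.percentile(q,98,0).round(4))
                if st[i,4]>800:
                    mu=q.mean(0);a=q-mu;w,V=np.linalg.eigh(a.T@a);nv=V[:,0];res=np.abs(a@nv)
                    b=a[res<.004];mu2=mu+b.mean(0);w,V=np.linalg.eigh(np.cov(b.T));print("   plane n",V[:,0].round(4),"c",mu2.round(4),np.sqrt(w).round(4))
E
```

```text
scene red 490 [529.  31.] lo [ 0.7571 -1.2527  0.1536] hi [ 0.8348 -0.9943  0.2209]
scene red 376 [458. 123.] lo [ 0.5369 -0.3672  0.147 ] hi [ 0.5954 -0.3198  0.1588]
scene red 1475 [271. 219.] lo [0.516  0.1591 0.0741] hi [0.611  0.1672 0.193 ]
   plane n [ 5.780e-02  9.983e-01 -5.000e-04] c [0.5483 0.1641 0.1534] [0.0012 0.0222 0.038 ]
scene red 85 [445. 224.] lo [ 0.4476 -0.1644  0.0399] hi [ 0.4629 -0.143   0.0537]
scene red 247 [161. 238.] lo [0.6914 0.2405 0.09  ] hi [0.7101 0.2764 0.1063]
scene red 127 [267. 252.] lo [0.5534 0.1624 0.0696] hi [0.5719 0.1651 0.1059]
scene yellow 889 [172.  90.] lo [0.8212 0.0467 0.2179] hi [0.9541 0.1522 0.2904]
   plane n [0.6266 0.514  0.5859] c [0.8498 0.1219 0.2648] [0.0021 0.0168 0.037 ]
scene yellow 1221 [242. 232.] lo [0.5228 0.2066 0.0748] hi [0.6189 0.2137 0.189 ]
   plane n [ 0.0539  0.9985 -0.0041] c [0.5559 0.2108 0.1487] [0.0011 0.0227 0.0376]
scene yellow 181 [167. 373.] lo [0.4802 0.3799 0.0466] hi [0.5004 0.3969 0.0647]
scene blue 1989 [104. 214.] lo [0.837  0.2554 0.0277] hi [0.8676 0.3095 0.1369]
   plane n [ 0.9158 -0.4016  
[... 1092 characters left out ...]
6 0.2014 0.1654] [0.0012 0.0211 0.0371]
side yellow 479 [117. 169.] lo [0.4804 0.373  0.0463] hi [0.5161 0.4068 0.0697]
side yellow 116 [370. 287.] lo [ 0.4995 -0.0644  0.0524] hi [ 0.5428 -0.0576  0.0573]
side yellow 323 [345. 323.] lo [ 0.4475 -0.0732  0.0406] hi [ 0.4702 -0.0488  0.0561]
side blue 1397 [309.  70.] lo [0.8362 0.2383 0.0309] hi [0.8736 0.2879 0.1369]
   plane n [ 0.8803  0.4744 -0.0107] c [0.8459 0.2585 0.0884] [0.0021 0.0142 0.0305]
side blue 734 [210. 104.] lo [0.5299 0.2447 0.1611] hi [0.628  0.2545 0.1947]
side blue 62 [404. 303.] lo [ 0.5016 -0.1131  0.0523] hi [ 0.5412 -0.1067  0.0569]
side blue 325 [377. 342.] lo [ 0.4469 -0.1208  0.0402] hi [ 0.469  -0.0969  0.0557]
```

Request:
{"method": "play_rows", "body": {
  "targets": [
    {"dx": 0,"dy": 0,"dz": -0.04,"yaw": 0.07,"jaw": 0.55},
    {"dx": 0.02,"dy": -0.015,"dz": -0.04,"yaw": 0.07,"jaw": 0.55},
    {"dx": 0.035,"dy": -0.02,"dz": -0.03,"yaw": 0.07,"jaw": 0.55},
    {"dx": 0.035,"dy": -0.025,"dz": -0.025,"yaw": 0.07,"jaw": 0.55},
    {"dx": 0.035,"dy": -0.03,"dz": -0.02,"yaw": 0.07,"jaw": 0.55}
  ]
}}

```text
clock: 0.75
tool_pos: [0.3153, -0.4829, 0.3933]
eef_rot: [1.0, -0.018, -0.004, -0.004]
contact_force: [1.8, -0.4, -1.0]
opening: 0.574
```

Request:
{"method": "play_rows", "body": {
  "targets": [
    {"dx": 0.02,"dy": -0.045,"dz": -0.005,"yaw": 0,"jaw": 0.55},
    {"dx": 0.02,"dy": -0.045,"dz": -0.005,"yaw": 0,"jaw": 0.55},
    {"dx": 0.02,"dy": -0.045,"dz": 0,"yaw": 0,"jaw": 0.55},
    {"dx": 0.02,"dy": -0.045,"dz": 0,"yaw": 0,"jaw": 0.55},
    {"dx": 0.02,"dy": -0.045,"dz": 0,"yaw": 0,"jaw": 0.55}
  ]
}}

```text
clock: 1.25
tool_pos: [0.4277, -0.2592, 0.4077]
eef_rot: [1.0, -0.019, 0.0, -0.0]
contact_force: [0.6, -0.1, 0.1]
opening: 0.453
```

Request:
{"method": "play_rows", "body": {
  "targets": [
    {"dx": 0.015,"dy": -0.045,"dz": 0,"yaw": 0,"jaw": 0.55},
    {"dx": 0.015,"dy": -0.045,"dz": 0,"yaw": 0,"jaw": 0.55},
    {"dx": 0.01,"dy": -0.045,"dz": 0,"yaw": 0,"jaw": 0.55},
    {"dx": 0,"dy": 0,"dz": 0,"yaw": 0,"jaw": 0.55},
    {"dx": 0,"dy": 0,"dz": 0,"yaw": 0,"jaw": 0.55}
  ]
}}

```text
clock: 1.75
tool_pos: [0.4761, -0.1112, 0.4083]
eef_rot: [1.0, -0.011, 0.001, -0.002]
contact_force: [-0.6, -0.6, -0.7]
opening: 0.449
```

```bash
python3 - <<'E'
from h import *
from plant import r
s=r.get_state();d=r.snapshot("wrist");print(s["clock"],s["tool_pos"],s["eef_rot"],s["opening"],s["q"])
cv2.imwrite("pics/w1.png",d["frame"][:,:,::-1]);import pickle;pickle.dump((s,d),open("w1.pkl","wb"))
E
```

```text
1.75 [ 0.47611322 -0.11116496  0.40827065] [ 0.99993473 -0.0111435   0.00132248 -0.00214758] 0.44854752555571903 [ 0.29442702  0.32189546 -0.22263403  1.6920037   0.07223511  1.13378564
 -1.54066073]
```

View pics/w1.png

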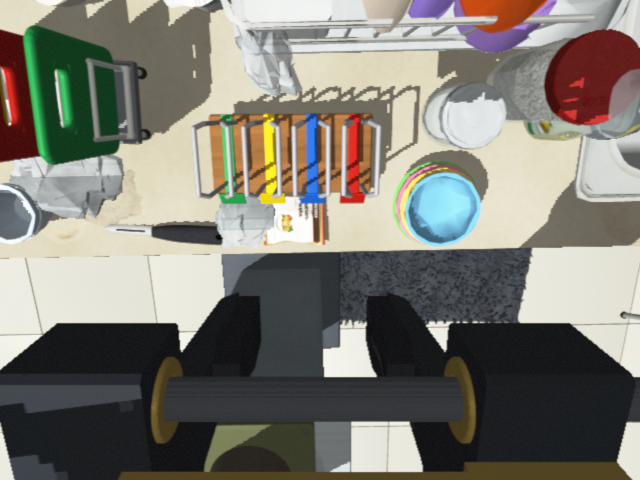

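The wrist view shows the storage rack with its four liners (green x≈228, yellow 268, blue 312, red 350, rows 115–200). The green and red boards are at upper left. Next I'll fit the poses.

```bash
python3 - <<'E'
from h import *
import pickle
s,d=pickle.load(open("w1.pkl","rb"));P=cloud(d,wristT(s,d));m=masks(d)
v,u=np.mgrid[0:480,0:640]
for c in m:
    k=m[c]&(u>190)&(u<390)&(v>105)&(v<210)
    st=P[k&(abs(P[...,2]-.055)<.006)]
    a=np.polyfit(st[:,0]-.5,st[:,1],1);print(c,len(st),"line y(.5)",a[1].round(4),"slope",a[0].round(4),"x",np.percentile(st[:,0],[1,99]).round(4),"z",np.median(st[:,2]).round(4))
    # side edges per x-bin
    print("   mid by xbin",[ (round((np.percentile(q:=st[(st[:,0]>x)&(st[:,0]<x+.01)][:,1],3)+np.percentile(q,97))/2,4)) for x in (.47,.48,.5,.52,.54) if ((st[:,0]>x)&(st[:,0]<x+.01)).sum()>5])
h=(P[...,2]>.125)&(P[...,2]<.145)&(u>180)&(u<395)&(v>100)&(v<210)
hp=P[h];print("hoop tops",len(hp))
n,l,stt,ce=cv2.connectedComponentsWithStats(h.astype(np.uint8))
for i in range(1,n):
    q=P[l==i]
    if len(q)>40:
        a=np.polyfit(q[:,0]-.5,q[:,1],1);print(ce[i].round(),len(q),"x",np.percentile(q[:,0],[1,99]).round(4),"y(.5)",a[1].round(4),"slope",a[0].round(4),"z",np.median(q[:,2]).round(4))
# boards visible
for c in ("green","red"):
    q=P[m[c]&(u<190)&(P[...,2]>.185)]
    print(c,len(q),"lo",np.percentile(q,1,0).round(4),"hi",np.percentile(q,99,0).round(4))
# wood base
w=(P[...,2]>.045)&(P[...,2]<.056)&(u>190)&(u<395)&(v>100)&(v<215)&~(m['red']|m['green']|m['blue']|m['yellow'])
q=P[w];print("wood",len(q),np.percentile(q,1,0),np.percentile(q,99,0))
rect=cv2.minAreaRect(q[:,:2].astype(np.float32)*1000);print(rect)
E
```

```text
red 820 line y(.5) -0.1562 slope 0.005 x [0.4546 0.5482] z 0.0545
   mid by xbin [np.float64(-0.1555), np.float64(-0.1557), np.float64(-0.1557), np.float64(-0.1557), np.float64(-0.1567)]
yellow 884 line y(.5) -0.0589 slope -0.0231 x [0.4559 0.5505] z 0.0545
   mid by xbin [np.float64(-0.0594), np.float64(-0.0587), np.float64(-0.0593), np.float64(-0.0598), np.float64(-0.0602)]
green 225 line y(.5) -0.0122 slope 0.0089 x [0.4555 0.5504] z 0.0544
   mid by xbin [np.float64(-0.0115), np.float64(-0.0121), np.float64(-0.012), np.float64(-0.0122), np.float64(-0.0126)]
blue 841 line y(.5) -0.1077 slope -0.0152 x [0.4548 0.5494] z 0.0546
   mid by xbin [np.float64(-0.1078), np.float64(-0.1081), np.float64(-0.1075), np.float64(-0.108), np.float64(-0.1085)]
hoop tops 3347
[197. 161.] 437 x [0.4718 0.5426] y(.5) 0.0037 slope -0.0145 z 0.1339
[229. 160.] 407 x [0.4714 0.542 ] y(.5) -0.0278 slope -0.0159 z 0.134
[246. 160.] 433 x [0.4705 0.5423] y(.5) -0.0441 slope -0.0194 z 0.134
[278. 160.] 408 x [0.4702 0.5418] y(.5) -0.0755 slope -0.0167 z 0.1339
[295. 160.] 416 x [0.4704 0.5413] y(.5) -0.0919
[... 285 characters left out ...]
1159 0.1959]Traceback (most recent call last):
  File "<stdin>", line 21, in <module>
    return _quantile_unchecked(
        a, q, axis, out, overwrite_input, method, keepdims, weights)
    return _ureduce(a,
                    func=_quantile_ureduce_func,
    ...<5 lines>...
                    overwrite_input=overwrite_input,
                    method=method)
    r = func(a, **kwargs)
    result = _quantile(arr,
                       quantiles=q,
    ...<2 lines>...
                       out=out,
                       weights=wgt)
    slices_having_nans = np.isnan(arr[-1, ...])
                                  ~~~^^^^^^^^^
IndexError: index -1 is out of bounds for axis 0 with size 0
```

Request:
{"method": "play_rows", "body": {
  "targets": [
    {"dx": 0.01,"dy": -0.045,"dz": 0,"yaw": 0.02,"jaw": 0.55},
    {"dx": 0.01,"dy": -0.045,"dz": 0,"yaw": 0.01,"jaw": 0.55},
    {"dx": 0.01,"dy": -0.045,"dz": 0,"yaw": 0,"jaw": 0.55},
    {"dx": 0.015,"dy": -0.045,"dz": 0,"yaw": 0,"jaw": 0.55},
    {"dx": 0.015,"dy": -0.045,"dz": 0,"yaw": 0,"jaw": 0.55}
  ]
}}

```text
clock: 2.3
tool_pos: [0.5505, 0.097, 0.4085]
eef_rot: [0.999, -0.045, 0.001, 0.002]
contact_force: [1.2, -0.5, 0.7]
opening: 0.451
```

Request:
{"method": "play_rows", "body": {
  "targets": [
    {"dx": 0.005,"dy": -0.045,"dz": 0,"yaw": 0,"jaw": 0.55},
    {"dx": 0,"dy": -0.025,"dz": 0,"yaw": 0,"jaw": 0.55},
    {"dx": 0,"dy": 0,"dz": 0,"yaw": 0,"jaw": 0.55},
    {"dx": 0,"dy": 0,"dz": 0,"yaw": 0,"jaw": 0.55},
    {"dx": 0,"dy": 0,"dz": 0,"yaw": 0,"jaw": 0.55}
  ]
}}

```text
clock: 2.8
tool_pos: [0.5653, 0.1657, 0.406]
eef_rot: [0.999, -0.048, 0.0, 0.003]
contact_force: [0.0, 0.2, -0.5]
opening: 0.453
```

```bash
cat > look.py <<'E'
import sys
from h import *
from plant import r
import pickle
n=sys.argv[1]
s=r.get_state();d=r.snapshot("wrist");print(s["clock"],s["tool_pos"].round(4),s["eef_rot"].round(4),"op",round(s["opening"],3),"F",s["contact_force"].round(2),"q",s["q"].round(2))
M=R.from_quat(s["eef_rot"]).as_matrix();print("yaw world",np.arctan2(M[1,0],M[0,0]).round(4),"zaxis",M[:,2].round(4))
cv2.imwrite(f"pics/{n}.png",d["frame"][:,:,::-1]);pickle.dump((s,d),open(n+".pkl","wb"))
P=cloud(d,wristT(s,d));m=masks(d)
for c in m:
    k=m[c]&(abs(P[...,2]-.195)<.004)&(P[...,0]<.7)
    q=P[k]
    if len(q)<30: continue
    nn,l,st,ce=cv2.connectedComponentsWithStats(k.astype(np.uint8));i=1+st[1:,4].argmax();q=P[l==i]
    rr=cv2.minAreaRect((q[:,:2]*1000).astype(np.float32))
    xs=np.percentile(q[:,0],[1,99]);mids=[]
    for x in np.arange(xs[0]+.01,xs[1]-.01,.01):
        y=q[(abs(q[:,0]-x)<.004),1];mids.append((x,(np.percentile(y,3)+np.percentile(y,97))/2))
    a=np.polyfit(*np.array(mids).T,1);xc=xs.mean()
    print(c,len(q),"x",xs.round(4),"xc",xc.round(4),"yc",np.polyval(a,xc).round(4),"slope",a[0].round(4),"ztop",np.median(q[:,2]).round(4),"rect",np.round(rr[0],1),np.round(rr[1],1))
E
python3 look.py w2
```

```text
2.8 [0.5653 0.1657 0.406 ] [ 9.989e-01 -4.760e-02  4.000e-04  3.100e-03] op 0.453 F [ 0.02  0.2  -0.47] q [-0.22  0.49 -0.25  1.41  0.13  1.25 -2.15]
yaw world -0.0953 zaxis [ 5.0e-04 -6.1e-03 -1.0e+00]
red 1191 x [0.5226 0.6173] xc 0.57 yc 0.1594 slope -0.0627 ztop 0.1937 rect [569.7 159.5] [ 9.8 98.9]
yellow 1179 x [0.5304 0.6243] xc 0.5774 yc 0.2059 slope -0.0588 ztop 0.1937 rect [577.1 205.9] [ 9.9 99.4]
green 1178 x [0.5204 0.6147] xc 0.5675 yc 0.1118 slope -0.073 ztop 0.1937 rect [567.2 111.8] [ 9.5 99.4]
blue 1097 x [0.5346 0.6285] xc 0.5815 yc 0.254 slope -0.0676 ztop 0.1937 rect [581.6 254. ] [ 8.9 98.3]
```

View pics/w2.png

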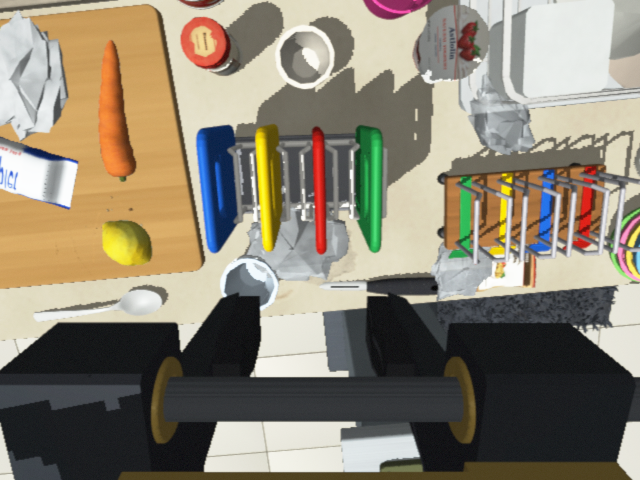

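The wrist view shows the boards edge-on (blue x≈215, yellow 268, red 320, green 370, rows 125–250). Their centres are well measured. I'll start with green, lining up above it first.

Request:
{"method": "play_rows", "body": {
  "targets": [
    {"dx": 0.004,"dy": 0.027,"dz": 0.03,"yaw": -0.02,"jaw": 0.65},
    {"dx": 0.002,"dy": 0.027,"dz": 0.03,"yaw": -0.015,"jaw": 0.65},
    {"dx": 0,"dy": 0,"dz": 0.03,"yaw": 0,"jaw": 0.65},
    {"dx": 0,"dy": 0,"dz": 0.02,"yaw": 0,"jaw": 0.65},
    {"dx": 0,"dy": 0,"dz": 0,"yaw": 0,"jaw": 0.65}
  ]
}}

```text
clock: 3.35
tool_pos: [0.5686, 0.0965, 0.2956]
eef_rot: [0.999, -0.038, 0.004, 0.005]
contact_force: [0.2, -1.0, 0.4]
opening: 0.347
```

```bash
cat > st.py <<'E'
import sys
from h import *
from plant import r
# usage: st.py tx ty tz tyaw -> tool-frame delta
s=r.get_state();M=R.from_quat(s["eef_rot"]).as_matrix();yaw=np.arctan2(M[1,0],M[0,0])
print(round(s["clock"],2),s["tool_pos"].round(4),"yaw",yaw.round(4),"zax",M[:,2].round(4),"op",round(s["opening"],3),"F",s["contact_force"].round(2),"M",s["moment"].round(2),"qd",abs(s["qd"]).max().round(3))
if len(sys.argv)>4:
    t=[float(a) for a in sys.argv[1:5]];print("delta tool",(M.T@(np.array(t[:3])-s["tool_pos"])).round(4),"yaw",round(yaw-t[3],4))
E
python3 st.py .5675 .1118 .163 -.06
```

```text
3.35 [0.5686 0.0965 0.2956] yaw -0.0756 zax [ 0.0067 -0.0107 -0.9999] op 0.347 F [ 0.15 -0.96  0.37] M [-0.02  0.01  0.02] qd 0.031
delta tool [-0.0032 -0.0166  0.1325] yaw -0.0156
```

Request:
{"method": "play_rows", "body": {
  "targets": [
    {"dx": -0.0015,"dy": -0.007,"dz": 0,"yaw": -0.008,"jaw": 0.65},
    {"dx": -0.001,"dy": -0.007,"dz": 0,"yaw": -0.006,"jaw": 0.65},
    {"dx": 0,"dy": 0,"dz": 0.01,"yaw": 0,"jaw": 0.65},
    {"dx": 0,"dy": 0,"dz": 0.02,"yaw": 0,"jaw": 0.65},
    {"dx": 0,"dy": 0,"dz": 0.01,"yaw": 0,"jaw": 0.65}
  ]
}}

```text
clock: 3.85
tool_pos: [0.5711, 0.1118, 0.26]
eef_rot: [0.999, -0.031, 0.009, 0.003]
contact_force: [-0.1, -0.1, -0.6]
opening: 0.352
```

```bash
python3 st.py .5675 .1118 .163 -.06
```

```text
3.85 [0.5711 0.1118 0.26  ] yaw -0.062 zax [ 0.0188 -0.0074 -0.9998] op 0.352 F [-0.07 -0.14 -0.6 ] M [ 0.01  0.04 -0.04] qd 0.239
delta tool [-0.0054 -0.0003  0.0969] yaw -0.002
```

Request:
{"method": "play_rows", "body": {
  "targets": [
    {"dx": -0.002,"dy": 0,"dz": 0,"yaw": 0,"jaw": 0.65},
    {"dx": -0.001,"dy": 0,"dz": 0,"yaw": 0,"jaw": 0.65},
    {"dx": 0,"dy": 0,"dz": 0,"yaw": 0,"jaw": 0.65},
    {"dx": 0,"dy": 0,"dz": 0,"yaw": 0,"jaw": 0.65},
    {"dx": 0,"dy": 0,"dz": 0,"yaw": 0,"jaw": 0.65}
  ]
}}

```text
clock: 4.35
tool_pos: [0.5683, 0.1129, 0.2609]
eef_rot: [0.999, -0.03, 0.01, 0.003]
contact_force: [0.3, -0.9, 0.1]
opening: 0.347
```

```bash
python3 st.py .5675 .1118 .163 -.06
```

```text
4.35 [0.5683 0.1129 0.2609] yaw -0.0608 zax [ 0.0201 -0.007  -0.9998] op 0.347 F [ 0.34 -0.85  0.11] M [0.02 0.02 0.08] qd 0.006
delta tool [-0.0027  0.0006  0.0978] yaw -0.0008
```

Request:
{"method": "play_rows", "body": {
  "targets": [
    {"dx": -0.0015,"dy": 0.0003,"dz": 0.01,"yaw": 0,"jaw": 0.65},
    {"dx": -0.001,"dy": 0,"dz": 0.02,"yaw": 0,"jaw": 0.65},
    {"dx": 0,"dy": 0,"dz": 0.02,"yaw": 0,"jaw": 0.65},
    {"dx": 0,"dy": 0,"dz": 0.01,"yaw": 0,"jaw": 0.65},
    {"dx": 0,"dy": 0,"dz": 0.003,"yaw": 0,"jaw": 0.65}
  ]
}}

```text
clock: 4.85
tool_pos: [0.5679, 0.1123, 0.1957]
eef_rot: [0.999, -0.031, 0.012, 0.003]
contact_force: [0.0, 0.7, -0.5]
opening: 0.353
```

```bash
python3 st.py .5675 .1118 .163 -.06
```

```text
4.85 [0.5679 0.1123 0.1957] yaw -0.0614 zax [ 0.0235 -0.0061 -0.9997] op 0.353 F [ 0.04  0.72 -0.49] M [0.08 0.05 0.  ] qd 0.072
delta tool [-0.0011  0.0004  0.0327] yaw -0.0014
```

Request:
{"method": "play_rows", "body": {
  "targets": [
    {"dx": -0.0005,"dy": 0.0003,"dz": 0.01,"yaw": 0,"jaw": 0.65},
    {"dx": 0,"dy": 0,"dz": 0.012,"yaw": 0,"jaw": 0.65},
    {"dx": 0,"dy": 0,"dz": 0.007,"yaw": 0,"jaw": 0.65},
    {"dx": 0,"dy": 0,"dz": 0.002,"yaw": 0,"jaw": 0.65},
    {"dx": 0,"dy": 0,"dz": 0,"yaw": 0,"jaw": 0.65}
  ]
}}

```text
clock: 5.35
tool_pos: [0.5687, 0.112, 0.1625]
eef_rot: [0.999, -0.031, 0.012, 0.002]
contact_force: [0.5, -0.3, -0.2]
opening: 0.348
```

```bash
python3 st.py .5675 .1118 .163 -.06; python3 - <<'E'
from plant import r
import cv2
for n in ["side","wrist"]:
    cv2.imwrite(f"pics/{n}1.png",r.snapshot(n)["frame"][:,:,::-1])
E
```

```text
5.35 [0.5687 0.112  0.1625] yaw -0.0616 zax [ 0.0247 -0.0057 -0.9997] op 0.348 F [ 0.46 -0.27 -0.2 ] M [ 0.1   0.04 -0.06] qd 0.003
delta tool [-0.0012  0.0003 -0.0005] yaw -0.0016
```

View pics/side1.png

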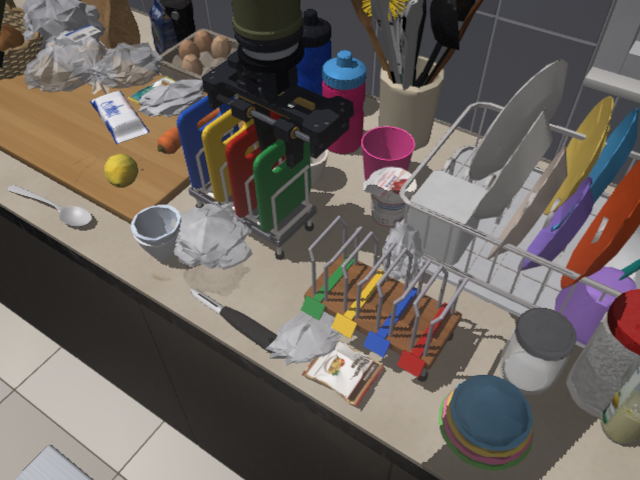

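View pics/wrist1.png

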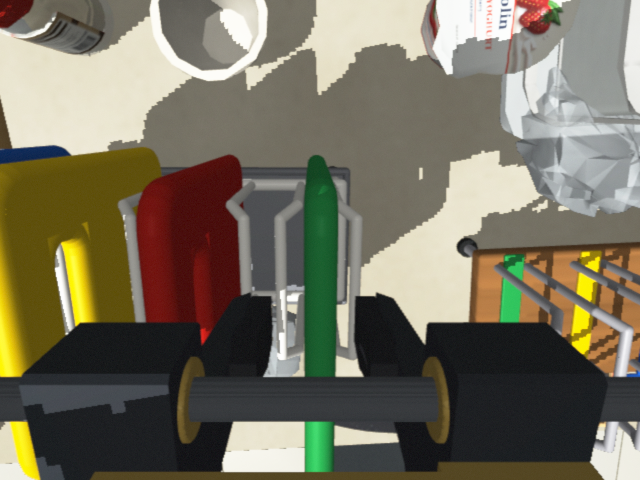

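The wrist view shows the green bar (x≈320) centred between the fingers (x≈260 and 375). Gripping it.

Request:
{"method": "play_rows", "body": {
  "targets": [
    {"jaw": 0.8},
    {"jaw": 1},
    {"jaw": 1},
    {"jaw": 1},
    {"jaw": 1}
  ],
  "squeeze": 25
}}

```text
invalid input
```

```bash
python3 st.py .5675 .1118 .33 -.06
```

```text
5.45 [0.5689 0.112  0.163 ] yaw -0.0617 zax [ 0.0253 -0.0055 -0.9997] op 0.352 F [ 0.12 -0.64  0.19] M [ 0.04  0.01 -0.04] qd 0.004
delta tool [ 0.0029  0.001  -0.167 ] yaw -0.0017
```

Request:
{"method": "play_rows", "body": {
  "targets": [
    {"dx": 0,"dy": 0,"dz": 0,"yaw": 0,"jaw": 0.8},
    {"dx": 0,"dy": 0,"dz": 0,"yaw": 0,"jaw": 1},
    {"dx": 0,"dy": 0,"dz": 0,"yaw": 0,"jaw": 1},
    {"dx": 0,"dy": 0,"dz": 0,"yaw": 0,"jaw": 1},
    {"dx": 0,"dy": 0,"dz": 0,"yaw": 0,"jaw": 1}
  ],
  "squeeze": 25
}}

```text
clock: 5.95
tool_pos: [0.5695, 0.1121, 0.1641]
eef_rot: [0.999, -0.031, 0.014, 0.002]
contact_force: [0.9, -1.2, -1.8]
opening: 0.111
```

```bash
python3 st.py .5675 .1118 .33 -.06
```

```text
5.95 [0.5695 0.1121 0.1641] yaw -0.0618 zax [ 0.0273 -0.0051 -0.9996] op 0.111 F [ 0.85 -1.19 -1.78] M [ 0.05  0.03 -0.  ] qd 0.001
delta tool [ 0.0026  0.001  -0.1659] yaw -0.0018
```

Request:
{"method": "play_rows", "body": {
  "targets": [
    {"dx": 0.0003,"dy": 0,"dz": -0.01,"yaw": 0,"jaw": 1},
    {"dx": 0.0006,"dy": 0,"dz": -0.025,"yaw": 0,"jaw": 1},
    {"dx": 0.001,"dy": 0,"dz": -0.035,"yaw": 0,"jaw": 1},
    {"dx": 0.001,"dy": 0,"dz": -0.035,"yaw": 0,"jaw": 1},
    {"dx": 0,"dy": 0,"dz": -0.025,"yaw": 0,"jaw": 1}
  ]
}}

```text
clock: 6.45
tool_pos: [0.5656, 0.1118, 0.2962]
eef_rot: [0.999, -0.03, 0.008, 0.004]
contact_force: [0.9, -1.1, -1.1]
opening: 0.111
```

```bash
python3 look.py w3;python3 st.py .509 -.0121 .30 -.0175
```

```text
6.45 [0.5656 0.1118 0.2962] [ 0.9995 -0.0305  0.0082  0.0036] op 0.111 F [ 0.89 -1.09 -1.15] q [-0.13  0.56 -0.25  1.65  0.18  0.94 -2.08]
yaw world -0.0609 zaxis [ 0.0161 -0.0077 -0.9998]
red 2253 x [0.5239 0.6175] xc 0.5707 yc 0.1589 slope -0.0603 ztop 0.1937 rect [570.4 158.9] [ 9.8 98.7]
yellow 2390 x [0.5302 0.6248] xc 0.5775 yc 0.2055 slope -0.0642 ztop 0.1937 rect [577.4 205.7] [10.1 99.6]
blue 2260 x [0.5345 0.6287] xc 0.5816 yc 0.2535 slope -0.0648 ztop 0.1936 rect [581.3 253.5] [ 9.3 99.9]
6.5 [0.5676 0.1126 0.3001] yaw -0.0611 zax [ 0.023  -0.0058 -0.9997] op 0.109 F [1.08 0.94 1.16] M [ 0.11 -0.26  0.07] qd 0.136
delta tool [-0.0508  0.128  -0.0005] yaw -0.0436
```

View pics/w3.png

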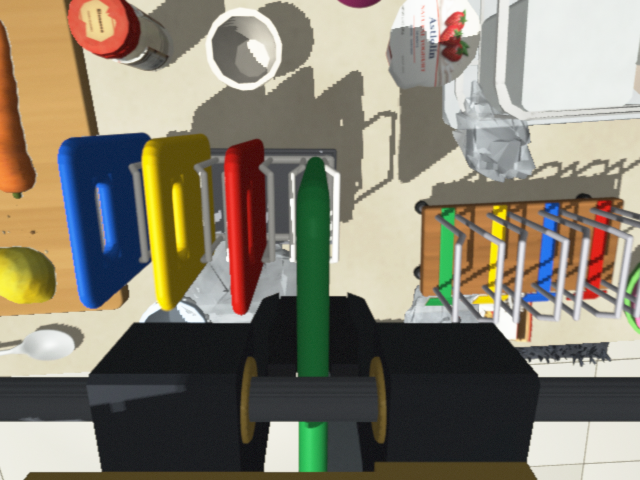

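The green board hangs squarely in the grip at x≈315 and the other boards have not moved. Now carrying it to the green slot.

Request:
{"method": "play_rows", "body": {
  "targets": [
    {"dx": -0.008,"dy": 0.02,"dz": 0,"yaw": -0.01,"jaw": 1},
    {"dx": -0.014,"dy": 0.035,"dz": 0,"yaw": -0.012,"jaw": 1},
    {"dx": -0.014,"dy": 0.035,"dz": 0,"yaw": -0.012,"jaw": 1},
    {"dx": -0.008,"dy": 0.02,"dz": 0,"yaw": -0.008,"jaw": 1},
    {"dx": -0.003,"dy": 0.007,"dz": 0,"yaw": 0,"jaw": 1}
  ]
}}

```text
clock: 7.0
tool_pos: [0.5146, -0.0028, 0.3019]
eef_rot: [1.0, -0.006, 0.014, 0.001]
contact_force: [-0.1, -0.7, -1.8]
opening: 0.111
```

```bash
python3 st.py .509 -.0121 .22 -.0175
```

```text
7.0 [ 0.5146 -0.0028  0.3019] yaw -0.0123 zax [ 0.029  -0.0023 -0.9996] op 0.111 F [-0.08 -0.71 -1.8 ] M [ 0.    0.03 -0.04] qd 0.147
delta tool [-0.0079  0.0092  0.0817] yaw 0.0052
```

Request:
{"method": "play_rows", "body": {
  "targets": [
    {"dx": -0.004,"dy": 0.005,"dz": 0.005,"yaw": 0.003,"jaw": 1},
    {"dx": -0.003,"dy": 0.003,"dz": 0.01,"yaw": 0.002,"jaw": 1},
    {"dx": 0,"dy": 0,"dz": 0.01,"yaw": 0,"jaw": 1},
    {"dx": 0,"dy": 0,"dz": 0.005,"yaw": 0,"jaw": 1},
    {"dx": 0,"dy": 0,"dz": 0,"yaw": 0,"jaw": 1}
  ]
}}

```text
clock: 7.5
tool_pos: [0.5088, -0.0079, 0.2696]
eef_rot: [1.0, -0.008, 0.015, -0.0]
contact_force: [0.5, 1.1, -2.0]
opening: 0.11
```

```bash
python3 st.py .509 -.0121 .164 -.0175; python3 look.py w4; python3 - <<'E'
from plant import r
import cv2
cv2.imwrite(f"pics/side2.png",cv2.resize(r.snapshot("side")["frame"][60:400,180:580,::-1],None,fx=1.6,fy=1.6))
E
```

```text
7.5 [ 0.5088 -0.0079  0.2696] yaw -0.0153 zax [ 2.990e-02  4.000e-04 -9.996e-01] op 0.11 F [ 0.5   1.06 -1.97] M [-0.03  0.05 -0.01] qd 0.013
delta tool [-0.0029  0.0043  0.1056] yaw 0.0022
7.5 [ 0.5088 -0.0079  0.2696] [ 9.999e-01 -7.600e-03  1.490e-02 -3.000e-04] op 0.11 F [ 0.5   1.06 -1.97] q [ 0.1   0.49 -0.27  1.9   0.19  0.75 -1.86]
yaw world -0.0153 zaxis [ 2.990e-02  4.000e-04 -9.996e-01]
red 493 x [0.522  0.5647] xc 0.5433 yc 0.157 slope -0.1221 ztop 0.1924 rect [543.3 156.2] [ 5.7 45.8]
```

View pics/side2.png

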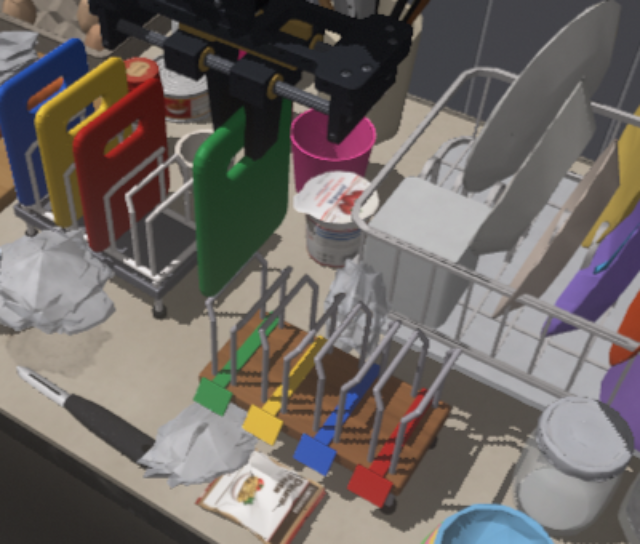

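View pics/w4.png

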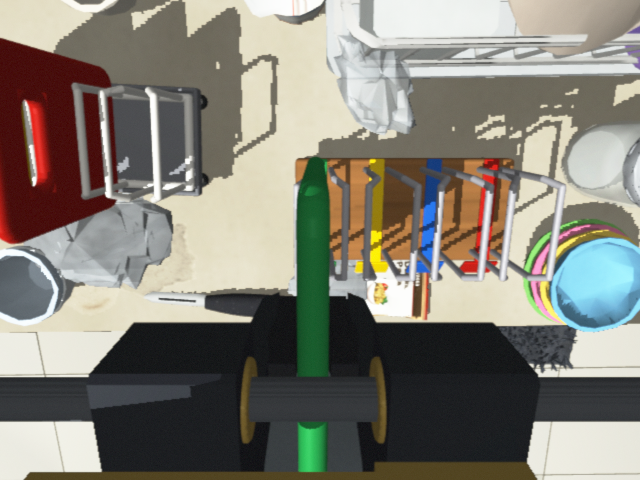

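The side and wrist views show the green board upright above the leftmost (green) slot, about 4 mm off in y. I'll correct that and then descend.

Request:
{"method": "play_rows", "body": {
  "targets": [
    {"dx": -0.0005,"dy": 0.002,"dz": 0.002,"yaw": 0.002,"jaw": 1},
    {"dx": 0,"dy": 0.001,"dz": 0.004,"yaw": 0,"jaw": 1},
    {"dx": 0,"dy": 0.001,"dz": 0.004,"yaw": 0,"jaw": 1},
    {"dx": 0,"dy": 0.0005,"dz": 0.004,"yaw": 0,"jaw": 1},
    {"dx": 0,"dy": 0,"dz": 0.002,"yaw": 0,"jaw": 1}
  ]
}}

```text
clock: 8.1
tool_pos: [0.5104, -0.0122, 0.2541]
eef_rot: [1.0, -0.008, 0.017, -0.001]
contact_force: [0.3, -0.2, -2.4]
opening: 0.112
```

```bash
python3 st.py .509 -.0121 .164 -.0175; python3 - <<'E'
from h import *
from plant import r
d=r.snapshot("side");P=cloud(d);m=masks(d)["green"];q=P[m&(P[...,2]>.15)&(P[...,1]<.08)]
print(np.percentile(q,[1,50,99],axis=0))
q=q[(q[:,1]<np.median(q[:,1])+.004)]
A=np.c_[q[:,0]-.5,q[:,2]-.2,np.ones(len(q))];print("y=a(x-.5)+b(z-.2)+c",np.linalg.lstsq(A,q[:,1],rcond=None)[0].round(4))
E
```

```text
8.1 [ 0.5104 -0.0122  0.2541] yaw -0.017 zax [ 3.420e-02  8.000e-04 -9.994e-01] op 0.112 F [ 0.26 -0.15 -2.36] M [ 0.03  0.   -0.03] qd 0.055
delta tool [-0.0045  0.0001  0.09  ] yaw 0.0005
[[ 0.45475343 -0.01451161  0.24017924]
 [ 0.47695666 -0.01230084  0.28372264]
 [ 0.50474619 -0.0092088   0.28610803]]
y=a(x-.5)+b(z-.2)+c [-0.0395 -0.0276 -0.0109]
```

Request:
{"method": "play_rows", "body": {
  "targets": [
    {"dx": -0.001,"dy": 0,"dz": 0.01,"yaw": 0,"jaw": 1},
    {"dx": -0.0015,"dy": 0,"dz": 0.015,"yaw": 0,"jaw": 1},
    {"dx": -0.001,"dy": 0,"dz": 0.015,"yaw": 0,"jaw": 1},
    {"dx": -0.0005,"dy": 0,"dz": 0.01,"yaw": 0,"jaw": 1},
    {"dx": -0.0005,"dy": 0,"dz": 0.004,"yaw": 0,"jaw": 1}
  ]
}}

```text
clock: 8.65
tool_pos: [0.5081, -0.0119, 0.1967]
eef_rot: [1.0, -0.009, 0.018, -0.001]
contact_force: [-0.5, 0.7, -2.0]
opening: 0.108
```

```bash
python3 st.py .509 -.0121 .164 -.0175
```

```text
8.65 [ 0.5081 -0.0119  0.1967] yaw -0.0171 zax [ 0.0357  0.0013 -0.9994] op 0.108 F [-0.53  0.65 -1.97] M [-0.01  0.04 -0.01] qd 0.12
delta tool [-0.0003  0.0003  0.0327] yaw 0.0004
```

Request:
{"method": "play_rows", "body": {
  "targets": [
    {"dx": 0,"dy": 0,"dz": 0.008,"yaw": 0,"jaw": 1},
    {"dx": 0,"dy": 0,"dz": 0.008,"yaw": 0,"jaw": 1},
    {"dx": 0,"dy": 0,"dz": 0.006,"yaw": 0,"jaw": 1},
    {"dx": 0,"dy": 0,"dz": 0.004,"yaw": 0,"jaw": 1},
    {"dx": 0,"dy": 0,"dz": 0.003,"yaw": 0,"jaw": 1}
  ]
}}

```text
clock: 9.15
tool_pos: [0.51, -0.0116, 0.1657]
eef_rot: [1.0, -0.008, 0.019, -0.001]
contact_force: [-0.4, 0.2, -1.6]
opening: 0.11
```

```bash
python3 st.py .509 -.0121 .164 -.0175
```

```text
9.15 [ 0.51   -0.0116  0.1657] yaw -0.017 zax [ 0.0371  0.0015 -0.9993] op 0.11 F [-0.39  0.18 -1.57] M [ 0.02  0.03 -0.01] qd 0.086
delta tool [-0.0011  0.0005  0.0016] yaw 0.0005
```

Force is still only the board's weight (about 2 N). A few fine steps down until contact.

Request:
{"method": "play_rows", "body": {
  "targets": [
    {"dx": -0.001,"dy": 0.0003,"dz": 0.001,"yaw": 0,"jaw": 1},
    {"dx": 0,"dy": 0,"dz": 0.001,"yaw": 0,"jaw": 1},
    {"dx": 0,"dy": 0,"dz": 0.001,"yaw": 0,"jaw": 1},
    {"dx": 0,"dy": 0,"dz": 0.001,"yaw": 0,"jaw": 1},
    {"dx": 0,"dy": 0,"dz": 0.001,"yaw": 0,"jaw": 1}
  ]
}}

```text
clock: 9.65
tool_pos: [0.5106, -0.0119, 0.164]
eef_rot: [1.0, -0.009, 0.021, -0.001]
contact_force: [-2.1, 0.4, 6.6]
opening: 0.107
```

```bash
python3 st.py .509 -.0121 .164 -.0175
```

```text
9.65 [ 0.5106 -0.0119  0.164 ] yaw -0.0175 zax [ 4.210e-02  8.000e-04 -9.991e-01] op 0.107 F [-2.11  0.36  6.59] M [ 0.05  0.61 -0.04] qd 0.012
delta tool [-0.0016  0.0002 -0.    ] yaw 0.0
```

Request:
{"method": "play_rows", "body": {
  "targets": [
    {"dx": -0.001,"dy": 0,"dz": 0,"yaw": 0,"jaw": 1},
    {"dx": -0.001,"dy": 0,"dz": 0,"yaw": 0,"jaw": 1},
    {"dx": 0,"dy": 0,"dz": 0,"yaw": 0,"jaw": 0.85},
    {"dx": 0,"dy": 0,"dz": 0,"yaw": 0,"jaw": 0.72},
    {"dx": 0,"dy": 0,"dz": 0,"yaw": 0,"jaw": 0.72}
  ]
}}

```text
clock: 10.15
tool_pos: [0.5091, -0.0118, 0.1649]
eef_rot: [1.0, -0.009, 0.022, -0.001]
contact_force: [0.1, -0.0, 0.2]
opening: 0.275
```

```bash
python3 st.py .5707 .159 .30 -.06; python3 look.py w5
```

```text
10.15 [ 0.5091 -0.0118  0.1649] yaw -0.0175 zax [ 4.44e-02  9.00e-04 -9.99e-01] op 0.275 F [ 0.11 -0.04  0.21] M [0.01 0.05 0.02] qd 0.002
delta tool [ 0.0646 -0.1721 -0.132 ] yaw 0.0425
10.15 [ 0.5091 -0.0118  0.1649] [ 9.997e-01 -8.700e-03  2.220e-02 -6.000e-04] op 0.275 F [ 0.11 -0.04  0.21] q [ 0.05  0.64 -0.19  2.03  0.28  0.45 -1.94]
yaw world -0.0175 zaxis [ 4.44e-02  9.00e-04 -9.99e-01]
green 5188 x [0.5022 0.5563] xc 0.5293 yc -0.0116 slope -0.0204 ztop 0.1938 rect [529.3 -11.6] [ 9.3 57.4]
```

View pics/w5.png

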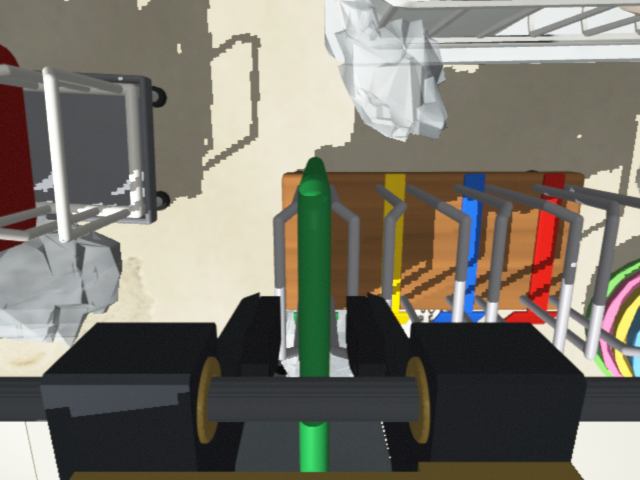

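Green is seated: top at 0.194, the same as in the drain rack, with the bar at x≈315 between the open fingers. Rising and moving to red.

Request:
{"method": "play_rows", "body": {
  "targets": [
    {"dx": 0.0005,"dy": 0,"dz": -0.02,"yaw": 0,"jaw": 0.72},
    {"dx": 0.002,"dy": 0,"dz": -0.045,"yaw": 0,"jaw": 0.7},
    {"dx": 0.005,"dy": -0.01,"dz": -0.045,"yaw": 0,"jaw": 0.65},
    {"dx": 0.02,"dy": -0.04,"dz": -0.02,"yaw": 0.02,"jaw": 0.65},
    {"dx": 0.02,"dy": -0.045,"dz": 0,"yaw": 0.02,"jaw": 0.65}
  ]
}}

```text
clock: 10.7
tool_pos: [0.5521, 0.0752, 0.3003]
eef_rot: [0.999, -0.037, 0.019, 0.001]
contact_force: [1.3, -0.6, 0.7]
opening: 0.349
```

```bash
python3 st.py .5707 .159 .25 -.06
```

```text
10.7 [0.5521 0.0752 0.3003] yaw -0.073 zax [ 0.0373 -0.004  -0.9993] op 0.349 F [ 1.34 -0.63  0.71] M [ 0.08 -0.03  0.01] qd 0.889
delta tool [ 0.0106 -0.085   0.0506] yaw -0.013
```

Request:
{"method": "play_rows", "body": {
  "targets": [
    {"dx": 0.003,"dy": -0.03,"dz": -0.02,"yaw": -0.006,"jaw": 0.65},
    {"dx": 0.001,"dy": -0.02,"dz": -0.02,"yaw": -0.004,"jaw": 0.65},
    {"dx": 0.0,"dy": -0.01,"dz": 0,"yaw": 0,"jaw": 0.65},
    {"dx": 0.0,"dy": -0.004,"dz": 0,"yaw": 0,"jaw": 0.65},
    {"dx": 0,"dy": 0,"dz": 0,"yaw": 0,"jaw": 0.65}
  ]
}}

```text
clock: 11.2
tool_pos: [0.56, 0.148, 0.341]
eef_rot: [0.999, -0.028, 0.019, -0.001]
contact_force: [0.3, -1.6, 0.4]
opening: 0.353
```

```bash
python3 look.py w6; python3 st.py .5707 .159 .163 -.06
```

```text
11.2 [0.56  0.148 0.341] [ 9.994e-01 -2.760e-02  1.940e-02 -7.000e-04] op 0.353 F [ 0.3 -1.6  0.4] q [-0.19  0.51 -0.26  1.6   0.17  1.02 -2.13]
yaw world -0.0553 zaxis [ 3.880e-02  3.000e-04 -9.992e-01]
red 1691 x [0.5235 0.6172] xc 0.5703 yc 0.1591 slope -0.0607 ztop 0.1937 rect [570.  159.1] [ 9.2 98.3]
yellow 1612 x [0.5302 0.6244] xc 0.5773 yc 0.2054 slope -0.0617 ztop 0.1937 rect [577.2 205.5] [ 9.3 98.3]
green 1302 x [0.4803 0.5558] xc 0.5181 yc -0.0106 slope -0.0152 ztop 0.1937 rect [518.2 -11. ] [10.2 79. ]
blue 1601 x [0.5341 0.6283] xc 0.5812 yc 0.2537 slope -0.0658 ztop 0.1937 rect [580.5 253.8] [ 8.7 99.7]
11.25 [0.5598 0.1472 0.3407] yaw -0.0563 zax [ 3.790e-02 -4.000e-04 -9.993e-01] op 0.35 F [-0.13 -0.48 -0.02] M [0.01 0.06 0.07] qd 0.015
delta tool [ 0.0035 -0.0121  0.1779] yaw 0.0037
```

Request:
{"method": "play_rows", "body": {
  "targets": [
    {"dx": 0.001,"dy": -0.005,"dz": 0.015,"yaw": 0.002,"jaw": 0.65},
    {"dx": 0.001,"dy": -0.004,"dz": 0.03,"yaw": 0.001,"jaw": 0.65},
    {"dx": 0.0,"dy": -0.001,"dz": 0.03,"yaw": 0,"jaw": 0.65},
    {"dx": 0.0,"dy": 0,"dz": 0.02,"yaw": 0,"jaw": 0.65},
    {"dx": 0,"dy": 0,"dz": 0.01,"yaw": 0,"jaw": 0.65}
  ]
}}

```text
clock: 11.75
tool_pos: [0.5662, 0.1467, 0.23]
eef_rot: [0.999, -0.036, 0.018, 0.003]
contact_force: [-0.1, -0.0, 0.4]
opening: 0.352
```

```bash
python3 st.py .5707 .159 .163 -.06
```

```text
11.75 [0.5662 0.1467 0.23  ] yaw -0.0713 zax [ 0.0353 -0.0076 -0.9993] op 0.352 F [-0.06 -0.02  0.44] M [0.03 0.04 0.03] qd 0.241
delta tool [ 0.0012 -0.013   0.0671] yaw -0.0113
```

Request:
{"method": "play_rows", "body": {
  "targets": [
    {"dx": 0.0005,"dy": -0.006,"dz": 0,"yaw": -0.006,"jaw": 0.65},
    {"dx": 0.0005,"dy": -0.005,"dz": 0,"yaw": -0.005,"jaw": 0.65},
    {"dx": 0.0,"dy": 0,"dz": 0,"yaw": 0,"jaw": 0.65},
    {"dx": 0.0,"dy": 0,"dz": 0.0,"yaw": 0,"jaw": 0.65},
    {"dx": 0,"dy": 0,"dz": 0.005,"yaw": 0,"jaw": 0.65}
  ]
}}

```text
clock: 12.25
tool_pos: [0.5693, 0.1563, 0.2262]
eef_rot: [0.999, -0.031, 0.019, 0.004]
contact_force: [-0.7, 0.2, 0.3]
opening: 0.348
```

```bash
python3 st.py .5707 .159 .163 -.06
```

```text
12.25 [0.5693 0.1563 0.2262] yaw -0.0627 zax [ 0.037  -0.0083 -0.9993] op 0.348 F [-0.72  0.24  0.27] M [0.01 0.02 0.03] qd 0.122
delta tool [-0.0011 -0.0032  0.0632] yaw -0.0027
```

Request:
{"method": "play_rows", "body": {
  "targets": [
    {"dx": -0.0005,"dy": -0.003,"dz": 0.008,"yaw": -0.002,"jaw": 0.65},
    {"dx": -0.0005,"dy": 0,"dz": 0.015,"yaw": 0,"jaw": 0.65},
    {"dx": -0.0005,"dy": 0,"dz": 0.015,"yaw": 0,"jaw": 0.65},
    {"dx": 0.0,"dy": 0,"dz": 0.012,"yaw": 0,"jaw": 0.65},
    {"dx": 0,"dy": 0,"dz": 0.005,"yaw": 0,"jaw": 0.65}
  ]
}}

```text
clock: 12.75
tool_pos: [0.5708, 0.1601, 0.169]
eef_rot: [0.999, -0.03, 0.02, 0.003]
contact_force: [0.2, -0.0, -0.2]
opening: 0.349
```

```bash
python3 st.py .5707 .159 .163 -.06
```

```text
12.75 [0.5708 0.1601 0.169 ] yaw -0.06 zax [ 0.0401 -0.0068 -0.9992] op 0.349 F [ 0.23 -0.03 -0.2 ] M [-0.02  0.09  0.03] qd 0.113
delta tool [-0.0003  0.0011  0.006 ] yaw 0.0
```

Centred within about 1 mm. Last few mm down, then grip.

Request:
{"method": "play_rows", "body": {
  "targets": [
    {"dx": 0,"dy": 0.0005,"dz": 0.004,"yaw": 0,"jaw": 0.65},
    {"dx": 0,"dy": 0,"dz": 0,"yaw": 0,"jaw": 0.8},
    {"dx": 0,"dy": 0,"dz": 0,"yaw": 0,"jaw": 1},
    {"dx": 0,"dy": 0,"dz": 0,"yaw": 0,"jaw": 1},
    {"dx": 0,"dy": 0,"dz": 0,"yaw": 0,"jaw": 1}
  ],
  "squeeze": 25
}}

```text
clock: 13.25
tool_pos: [0.5711, 0.1596, 0.1647]
eef_rot: [0.999, -0.03, 0.02, 0.003]
contact_force: [-0.0, 0.8, -2.2]
opening: 0.116
```

```bash
python3 st.py .5707 .159 .33 -.06
```

```text
13.25 [0.5711 0.1596 0.1647] yaw -0.0601 zax [ 0.0401 -0.0068 -0.9992] op 0.116 F [-0.04  0.78 -2.16] M [-0.01  0.1  -0.03] qd 0.003
delta tool [ 0.0063  0.0014 -0.1652] yaw -0.0001
```

Request:
{"method": "play_rows", "body": {
  "targets": [
    {"dx": 0.0004,"dy": 0,"dz": -0.01,"yaw": 0,"jaw": 1},
    {"dx": 0.001,"dy": 0,"dz": -0.03,"yaw": 0,"jaw": 1},
    {"dx": 0.0015,"dy": 0,"dz": -0.045,"yaw": 0,"jaw": 1},
    {"dx": 0.0015,"dy": 0,"dz": -0.045,"yaw": 0,"jaw": 1},
    {"dx": 0,"dy": 0,"dz": -0.035,"yaw": 0,"jaw": 1}
  ]
}}

```text
clock: 13.75
tool_pos: [0.5649, 0.159, 0.332]
eef_rot: [0.999, -0.03, 0.013, 0.005]
contact_force: [0.1, 0.0, -2.3]
opening: 0.111
```

```bash
python3 st.py .5055 -.1555 .34 -.0175
```

```text
13.75 [0.5649 0.159  0.332 ] yaw -0.059 zax [ 0.0265 -0.0114 -0.9996] op 0.111 F [ 0.11  0.04 -2.32] M [ 0.07 -0.02 -0.01] qd 0.878
delta tool [-0.0405  0.3175 -0.006 ] yaw -0.0415
```

Request:
{"method": "play_rows", "body": {
  "targets": [
    {"dx": -0.002,"dy": 0.02,"dz": -0.01,"yaw": -0.008,"jaw": 1},
    {"dx": -0.006,"dy": 0.035,"dz": 0,"yaw": -0.01,"jaw": 1},
    {"dx": -0.007,"dy": 0.045,"dz": 0,"yaw": -0.01,"jaw": 1},
    {"dx": -0.007,"dy": 0.045,"dz": 0,"yaw": -0.005,"jaw": 1},
    {"dx": -0.007,"dy": 0.045,"dz": 0,"yaw": 0,"jaw": 1}
  ]
}}

```text
clock: 14.25
tool_pos: [0.5311, -0.0237, 0.3531]
eef_rot: [1.0, -0.004, 0.023, -0.001]
contact_force: [1.1, -0.3, -2.0]
opening: 0.111
```

```bash
python3 st.py .5055 -.1555 .34 -.0175
```

```text
14.25 [ 0.5311 -0.0237  0.3531] yaw -0.0075 zax [ 4.54e-02  9.00e-04 -9.99e-01] op 0.111 F [ 1.14 -0.33 -1.96] M [0.02 0.04 0.06] qd 0.921
delta tool [-0.0252  0.132   0.0118] yaw 0.01
```

Request:
{"method": "play_rows", "body": {
  "targets": [
    {"dx": -0.007,"dy": 0.04,"dz": 0,"yaw": 0.002,"jaw": 1},
    {"dx": -0.007,"dy": 0.035,"dz": 0,"yaw": 0.002,"jaw": 1},
    {"dx": -0.005,"dy": 0.02,"dz": 0.005,"yaw": 0.002,"jaw": 1},
    {"dx": -0.003,"dy": 0.01,"dz": 0.01,"yaw": 0,"jaw": 1},
    {"dx": 0,"dy": 0.003,"dz": 0.01,"yaw": 0,"jaw": 1}
  ]
}}

```text
clock: 14.75
tool_pos: [0.5047, -0.1442, 0.3304]
eef_rot: [1.0, -0.013, 0.025, 0.002]
contact_force: [-1.0, 0.4, -2.5]
opening: 0.108
```

```bash
python3 st.py .5055 -.1555 .27 -.0175
```

```text
14.75 [ 0.5047 -0.1442  0.3304] yaw -0.026 zax [ 0.049  -0.0056 -0.9988] op 0.108 F [-0.99  0.41 -2.5 ] M [ 0.03  0.1  -0.05] qd 0.266
delta tool [-0.0019  0.011   0.0604] yaw -0.0085
```

Request:
{"method": "play_rows", "body": {
  "targets": [
    {"dx": -0.001,"dy": 0.004,"dz": 0.01,"yaw": -0.004,"jaw": 1},
    {"dx": -0.001,"dy": 0.004,"dz": 0.02,"yaw": -0.004,"jaw": 1},
    {"dx": 0,"dy": 0.002,"dz": 0.02,"yaw": 0,"jaw": 1},
    {"dx": 0,"dy": 0,"dz": 0.01,"yaw": 0,"jaw": 1},
    {"dx": 0,"dy": 0,"dz": 0.002,"yaw": 0,"jaw": 1}
  ]
}}

```text
clock: 15.25
tool_pos: [0.5066, -0.1476, 0.2632]
eef_rot: [1.0, -0.003, 0.024, -0.0]
contact_force: [0.2, -0.2, -1.6]
opening: 0.107
```

```bash
python3 st.py .5055 -.1555 .165 -.0175; python3 look.py w7
```

```text
15.25 [ 0.5066 -0.1476  0.2632] yaw -0.0064 zax [ 4.730e-02  1.000e-04 -9.989e-01] op 0.107 F [ 0.25 -0.24 -1.61] M [0.05 0.05 0.01] qd 0.053
delta tool [-0.0057  0.0079  0.098 ] yaw 0.0111
15.25 [ 0.5066 -0.1476  0.2632] [ 9.997e-01 -3.200e-03  2.360e-02 -1.000e-04] op 0.107 F [ 0.25 -0.24 -1.61] q [ 0.36  0.51 -0.25  1.87  0.17  0.73 -1.56]
yaw world -0.0064 zaxis [ 4.730e-02  1.000e-04 -9.989e-01]
green 2874 x [0.4618 0.5559] xc 0.5088 yc -0.013 slope -0.0191 ztop 0.1938 rect [508.7 -13. ] [ 9.2 99.2]
```

View pics/w7.png

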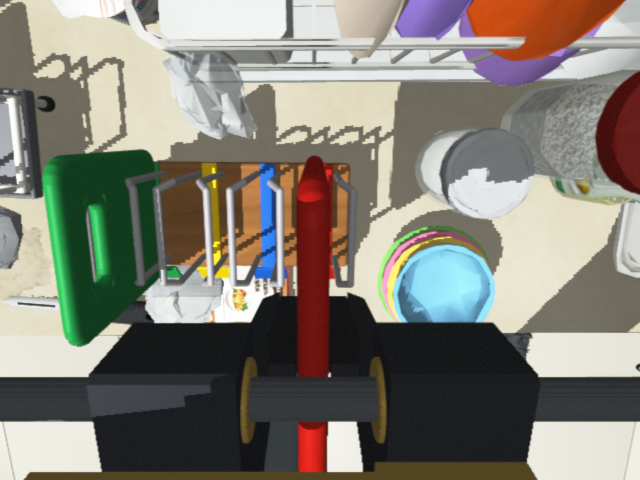

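The red board is upright just above the rightmost slot, and green stands upright in its slot. Correcting y and yaw.

Request:
{"method": "play_rows", "body": {
  "targets": [
    {"dx": -0.0005,"dy": 0.003,"dz": 0.001,"yaw": 0.005,"jaw": 1},
    {"dx": -0.0005,"dy": 0.003,"dz": 0.001,"yaw": 0.004,"jaw": 1},
    {"dx": 0,"dy": 0.001,"dz": 0.001,"yaw": 0.001,"jaw": 1},
    {"dx": 0,"dy": 0,"dz": 0.001,"yaw": 0,"jaw": 1},
    {"dx": 0,"dy": 0,"dz": 0.001,"yaw": 0,"jaw": 1}
  ]
}}

```text
clock: 15.8
tool_pos: [0.508, -0.1544, 0.2606]
eef_rot: [1.0, -0.008, 0.027, 0.0]
contact_force: [1.0, 0.5, -2.9]
opening: 0.105
```

```bash
python3 st.py .5055 -.1555 .165 -.0175
```

```text
15.8 [ 0.508  -0.1544  0.2606] yaw -0.0156 zax [ 5.310e-02 -7.000e-04 -9.986e-01] op 0.105 F [ 0.99  0.46 -2.9 ] M [0.03 0.15 0.02] qd 0.029
delta tool [-0.0075  0.0011  0.0954] yaw 0.0019
```

Request:
{"method": "play_rows", "body": {
  "targets": [
    {"dx": -0.002,"dy": 0.0008,"dz": 0.01,"yaw": 0.001,"jaw": 1},
    {"dx": -0.002,"dy": 0,"dz": 0.015,"yaw": 0,"jaw": 1},
    {"dx": -0.0015,"dy": 0,"dz": 0.015,"yaw": 0,"jaw": 1},
    {"dx": -0.001,"dy": 0,"dz": 0.012,"yaw": 0,"jaw": 1},
    {"dx": -0.0005,"dy": 0,"dz": 0.006,"yaw": 0,"jaw": 1}
  ]
}}

```text
clock: 16.3
tool_pos: [0.5042, -0.1556, 0.1995]
eef_rot: [1.0, -0.009, 0.028, 0.0]
contact_force: [0.2, -0.1, -2.2]
opening: 0.109
```

```bash
python3 st.py .5055 -.1555 .165 -.0175
```

```text
16.3 [ 0.5042 -0.1556  0.1995] yaw -0.0173 zax [ 0.0557 -0.0012 -0.9984] op 0.109 F [ 0.18 -0.07 -2.2 ] M [ 0.03  0.11 -0.04] qd 0.169
delta tool [-0.0007 -0.0001  0.0345] yaw 0.0002
```

Request:
{"method": "play_rows", "body": {
  "targets": [
    {"dx": 0,"dy": 0,"dz": 0.008,"yaw": 0,"jaw": 1},
    {"dx": -0.0003,"dy": 0,"dz": 0.01,"yaw": 0,"jaw": 1},
    {"dx": -0.0005,"dy": 0,"dz": 0.008,"yaw": 0,"jaw": 1},
    {"dx": -0.0005,"dy": 0,"dz": 0.004,"yaw": 0,"jaw": 1},
    {"dx": -0.0005,"dy": 0,"dz": 0.001,"yaw": 0,"jaw": 1}
  ]
}}

```text
clock: 16.8
tool_pos: [0.5042, -0.1555, 0.1652]
eef_rot: [1.0, -0.009, 0.028, 0.0]
contact_force: [-0.7, -1.1, -2.2]
opening: 0.109
```

```bash
python3 st.py .5055 -.1555 .165 -.0175
```

```text
16.8 [ 0.5042 -0.1555  0.1652] yaw -0.0172 zax [ 5.530e-02 -9.000e-04 -9.985e-01] op 0.109 F [-0.72 -1.12 -2.15] M [ 0.01  0.11 -0.  ] qd 0.039
delta tool [ 0.0013 -0.      0.0003] yaw 0.0003
```

Request:
{"method": "play_rows", "body": {
  "targets": [
    {"dx": 0.0003,"dy": 0,"dz": 0.001,"yaw": 0,"jaw": 1},
    {"dx": 0.0003,"dy": 0,"dz": 0.001,"yaw": 0,"jaw": 1},
    {"dx": 0,"dy": 0,"dz": 0.001,"yaw": 0,"jaw": 1},
    {"dx": 0,"dy": 0,"dz": 0,"yaw": 0,"jaw": 0.85},
    {"dx": 0,"dy": 0,"dz": 0,"yaw": 0,"jaw": 0.72}
  ]
}}

```text
clock: 17.3
tool_pos: [0.5069, -0.1563, 0.1657]
eef_rot: [0.999, -0.009, 0.031, 0.001]
contact_force: [0.9, 1.1, 0.4]
opening: 0.22
```

```bash
python3 st.py .5775 .2055 .25 -.06; python3 look.py w8
```

```text
17.3 [ 0.5069 -0.1563  0.1657] yaw -0.0176 zax [ 0.061  -0.0032 -0.9981] op 0.22 F [0.88 1.13 0.36] M [ 0.06  0.06 -0.06] qd 0.007
delta tool [ 0.0692 -0.3628 -0.081 ] yaw 0.0424
17.3 [ 0.5069 -0.1563  0.1657] [ 0.9995 -0.0089  0.0305  0.0013] op 0.22 F [0.88 1.13 0.36] q [ 0.33  0.66 -0.19  1.98  0.24  0.46 -1.61]
yaw world -0.0176 zaxis [ 0.061  -0.0032 -0.9981]
red 5225 x [0.4987 0.5533] xc 0.526 yc -0.1559 slope -0.0195 ztop 0.1938 rect [ 525.8 -155.9] [ 9.5 58.2]
```

View pics/w8.png

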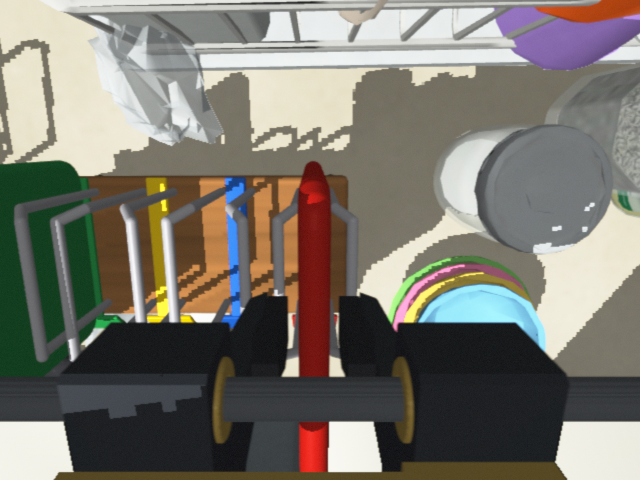

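Red is seated: top at 0.194, centre x≈0.506. The tool's tilt is slowly drifting (0.06 rad), so I'll watch whether a quick rise and stop reduces it.

Request:
{"method": "play_rows", "body": {
  "targets": [
    {"dx": 0.001,"dy": 0,"dz": -0.02,"yaw": 0,"jaw": 0.72},
    {"dx": 0.002,"dy": 0,"dz": -0.04,"yaw": 0,"jaw": 0.7},
    {"dx": 0.003,"dy": 0,"dz": -0.05,"yaw": 0,"jaw": 0.65},
    {"dx": 0.003,"dy": 0,"dz": -0.05,"yaw": 0,"jaw": 0.65},
    {"dx": 0,"dy": 0,"dz": 0,"yaw": 0,"jaw": 0.65}
  ]
}}

```text
clock: 17.85
tool_pos: [0.5066, -0.1555, 0.331]
eef_rot: [1.0, -0.008, 0.03, 0.001]
contact_force: [0.5, 0.1, -0.1]
opening: 0.348
```

```bash
python3 st.py .5775 .2055 .30 -.06
```

```text
17.85 [ 0.5066 -0.1555  0.331 ] yaw -0.0168 zax [ 0.0592 -0.0019 -0.9982] op 0.348 F [ 0.51  0.09 -0.12] M [-0.02  0.03 -0.06] qd 0.093
delta tool [ 0.0629 -0.3622  0.0345] yaw 0.0432
```

Request:
{"method": "play_rows", "body": {
  "targets": [
    {"dx": 0.003,"dy": -0.02,"dz": 0,"yaw": 0.01,"jaw": 0.65},
    {"dx": 0.006,"dy": -0.04,"dz": 0,"yaw": 0.01,"jaw": 0.65},
    {"dx": 0.01,"dy": -0.045,"dz": 0,"yaw": 0.01,"jaw": 0.65},
    {"dx": 0.01,"dy": -0.045,"dz": 0,"yaw": 0.01,"jaw": 0.65},
    {"dx": 0.01,"dy": -0.045,"dz": 0,"yaw": 0,"jaw": 0.65}
  ]
}}

```text
clock: 18.35
tool_pos: [0.5551, 0.0325, 0.3329]
eef_rot: [0.999, -0.039, 0.031, 0.004]
contact_force: [0.8, 0.4, 0.2]
opening: 0.349
```

```bash
python3 st.py .5775 .2055 .30 -.06
```

```text
18.35 [0.5551 0.0325 0.3329] yaw -0.078 zax [ 0.0616 -0.0101 -0.998 ] op 0.349 F [0.75 0.45 0.22] M [ 0.03  0.03 -0.02] qd 0.874
delta tool [ 0.0068 -0.1744  0.0325] yaw -0.018
```

Request:
{"method": "play_rows", "body": {
  "targets": [
    {"dx": 0.003,"dy": -0.045,"dz": 0,"yaw": -0.008,"jaw": 0.65},
    {"dx": 0.002,"dy": -0.045,"dz": 0,"yaw": -0.005,"jaw": 0.65},
    {"dx": 0.001,"dy": -0.035,"dz": 0,"yaw": 0,"jaw": 0.65},
    {"dx": 0,"dy": -0.018,"dz": 0,"yaw": 0,"jaw": 0.65},
    {"dx": 0,"dy": -0.006,"dz": 0,"yaw": 0,"jaw": 0.65}
  ]
}}

```text
clock: 18.85
tool_pos: [0.5706, 0.1951, 0.3284]
eef_rot: [0.999, -0.027, 0.03, 0.002]
contact_force: [0.5, 0.3, 0.6]
opening: 0.35
```

```bash
python3 look.py w9; python3 st.py .5775 .2055 .23 -.06
```

```text
18.85 [0.5706 0.1951 0.3284] [ 0.9992 -0.027   0.0296  0.0022] op 0.35 F [0.53 0.3  0.62] q [-0.27  0.54 -0.25  1.57  0.19  1.   -2.21]
yaw world -0.054 zaxis [ 0.059  -0.0061 -0.9982]
yellow 1845 x [0.5302 0.6245] xc 0.5773 yc 0.2059 slope -0.0604 ztop 0.1936 rect [577.7 206. ] [ 9.4 99.9]
green 1634 x [0.4616 0.5554] xc 0.5085 yc -0.0099 slope -0.0115 ztop 0.1936 rect [507.6  -9.9] [98.8 10.7]
blue 1770 x [0.5343 0.6289] xc 0.5816 yc 0.2542 slope -0.0677 ztop 0.1937 rect [581.4 254.2] [  9.2 100.3]
18.9 [0.5704 0.1954 0.3283] yaw -0.0536 zax [ 0.0586 -0.0055 -0.9983] op 0.349 F [ 0.09  1.39 -0.23] M [0.13 0.13 0.02] qd 0.042
delta tool [ 0.0008 -0.0107  0.0985] yaw 0.0064
```

Request:
{"method": "play_rows", "body": {
  "targets": [
    {"dx": 0.001,"dy": -0.005,"dz": 0.012,"yaw": 0,"jaw": 0.65},
    {"dx": 0,"dy": -0.006,"dz": 0.025,"yaw": 0,"jaw": 0.65},
    {"dx": 0,"dy": -0.005,"dz": 0.028,"yaw": 0,"jaw": 0.65},
    {"dx": 0,"dy": -0.003,"dz": 0.016,"yaw": 0,"jaw": 0.65},
    {"dx": 0,"dy": 0,"dz": 0.005,"yaw": 0,"jaw": 0.65}
  ]
}}

```text
clock: 19.4
tool_pos: [0.5794, 0.2055, 0.237]
eef_rot: [0.999, -0.032, 0.03, 0.005]
contact_force: [-0.1, -0.6, 0.8]
opening: 0.349
```

```bash
python3 st.py .5780 .2057 .164 -.06
```

```text
19.4 [0.5794 0.2055 0.237 ] yaw -0.0641 zax [ 0.0597 -0.0113 -0.9982] op 0.349 F [-0.11 -0.6   0.85] M [ 0.05  0.17 -0.04] qd 0.117
delta tool [-0.0058 -0.0007  0.0728] yaw -0.0041
```

Request:
{"method": "play_rows", "body": {
  "targets": [
    {"dx": -0.002,"dy": -0.0005,"dz": 0.01,"yaw": -0.002,"jaw": 0.65},
    {"dx": -0.002,"dy": 0,"dz": 0.018,"yaw": -0.001,"jaw": 0.65},
    {"dx": -0.002,"dy": 0,"dz": 0.02,"yaw": 0,"jaw": 0.65},
    {"dx": -0.001,"dy": 0,"dz": 0.014,"yaw": 0,"jaw": 0.65},
    {"dx": 0,"dy": 0,"dz": 0.006,"yaw": 0,"jaw": 0.65}
  ]
}}

```text
clock: 19.9
tool_pos: [0.5783, 0.1997, 0.1663]
eef_rot: [0.999, -0.034, 0.032, 0.006]
contact_force: [-0.2, 0.3, -0.5]
opening: 0.352
```

```bash
python3 st.py .5780 .2057 .164 -.06
```

```text
19.9 [0.5783 0.1997 0.1663] yaw -0.0685 zax [ 0.0627 -0.0135 -0.9979] op 0.352 F [-0.2   0.25 -0.51] M [ 0.05  0.07 -0.05] qd 0.13
delta tool [-0.0008 -0.0059  0.0022] yaw -0.0085
```

Request:
{"method": "play_rows", "body": {
  "targets": [
    {"dx": 0,"dy": -0.003,"dz": 0.001,"yaw": -0.005,"jaw": 0.65},
    {"dx": 0,"dy": -0.002,"dz": 0,"yaw": -0.003,"jaw": 0.65},
    {"dx": 0,"dy": -0.0005,"dz": 0,"yaw": 0,"jaw": 0.65},
    {"dx": 0,"dy": 0,"dz": 0,"yaw": 0,"jaw": 0.65},
    {"dx": 0,"dy": 0,"dz": 0,"yaw": 0,"jaw": 0.65}
  ]
}}

```text
clock: 20.4
tool_pos: [0.5803, 0.2052, 0.1672]
eef_rot: [0.999, -0.031, 0.033, 0.005]
contact_force: [0.6, -0.5, 0.0]
opening: 0.352
```

```bash
python3 st.py .5780 .2057 .164 -.06
```

```text
20.4 [0.5803 0.2052 0.1672] yaw -0.0614 zax [ 0.0664 -0.0124 -0.9977] op 0.352 F [ 0.6  -0.5   0.04] M [ 0.05  0.06 -0.01] qd 0.008
delta tool [-0.0025 -0.0004  0.003 ] yaw -0.0014
```

Request:
{"method": "play_rows", "body": {
  "targets": [
    {"dx": -0.0015,"dy": 0,"dz": 0.002,"yaw": 0,"jaw": 0.65},
    {"dx": -0.001,"dy": 0,"dz": 0.001,"yaw": 0,"jaw": 0.8},
    {"dx": 0,"dy": 0,"dz": 0,"yaw": 0,"jaw": 1},
    {"dx": 0,"dy": 0,"dz": 0,"yaw": 0,"jaw": 1},
    {"dx": 0,"dy": 0,"dz": 0,"yaw": 0,"jaw": 1}
  ],
  "squeeze": 25
}}

```text
clock: 20.9
tool_pos: [0.578, 0.2054, 0.1645]
eef_rot: [0.999, -0.031, 0.034, 0.005]
contact_force: [-0.1, 0.1, -0.1]
opening: 0.106
```

```bash
python3 st.py .5780 .2057 .34 -.06
```

```text
20.9 [0.578  0.2054 0.1645] yaw -0.0614 zax [ 0.0675 -0.012  -0.9976] op 0.106 F [-0.12  0.11 -0.09] M [-0.01  0.05  0.03] qd 0.003
delta tool [ 0.0119  0.0011 -0.1751] yaw -0.0014
```

Request:
{"method": "play_rows", "body": {
  "targets": [
    {"dx": 0.0006,"dy": 0,"dz": -0.01,"yaw": 0,"jaw": 1},
    {"dx": 0.0015,"dy": 0,"dz": -0.03,"yaw": 0,"jaw": 1},
    {"dx": 0.0025,"dy": 0,"dz": -0.045,"yaw": 0,"jaw": 1},
    {"dx": 0.0025,"dy": 0,"dz": -0.045,"yaw": 0,"jaw": 1},
    {"dx": 0.001,"dy": 0,"dz": -0.035,"yaw": 0,"jaw": 1}
  ]
}}

```text
clock: 21.4
tool_pos: [0.5708, 0.2054, 0.3301]
eef_rot: [0.999, -0.03, 0.026, 0.008]
contact_force: [1.1, 0.0, -2.4]
opening: 0.112
```

```bash
python3 st.py .5070 -.0599 .34 -.0175
```

```text
21.4 [0.5708 0.2054 0.3301] yaw -0.06 zax [ 0.0517 -0.018  -0.9985] op 0.112 F [ 1.12  0.02 -2.41] M [0.06 0.   0.02] qd 0.868
delta tool [-0.0472  0.2688 -0.0084] yaw -0.0425
```

Request:
{"method": "play_rows", "body": {
  "targets": [
    {"dx": -0.002,"dy": 0.02,"dz": -0.012,"yaw": -0.008,"jaw": 1},
    {"dx": -0.007,"dy": 0.035,"dz": -0.003,"yaw": -0.01,"jaw": 1},
    {"dx": -0.009,"dy": 0.045,"dz": 0,"yaw": -0.008,"jaw": 1},
    {"dx": -0.009,"dy": 0.045,"dz": 0,"yaw": 0,"jaw": 1},
    {"dx": -0.009,"dy": 0.04,"dz": 0,"yaw": 0,"jaw": 1}
  ]
}}

```text
clock: 21.9
tool_pos: [0.528, 0.0271, 0.3546]
eef_rot: [0.999, -0.009, 0.034, 0.002]
contact_force: [0.7, -0.5, -1.7]
opening: 0.107
```

```bash
python3 st.py .5070 -.0599 .34 -.0175
```

```text
21.9 [0.528  0.0271 0.3546] yaw -0.0187 zax [ 0.0671 -0.0054 -0.9977] op 0.107 F [ 0.66 -0.53 -1.71] M [ 0.01  0.04 -0.02] qd 0.796
delta tool [-0.0203  0.0873  0.0136] yaw -0.0012
```

Request:
{"method": "play_rows", "body": {
  "targets": [
    {"dx": -0.006,"dy": 0.03,"dz": 0,"yaw": 0,"jaw": 1},
    {"dx": -0.005,"dy": 0.022,"dz": 0,"yaw": 0,"jaw": 1},
    {"dx": -0.003,"dy": 0.012,"dz": 0,"yaw": 0,"jaw": 1},
    {"dx": -0.001,"dy": 0.005,"dz": 0,"yaw": 0,"jaw": 1},
    {"dx": 0,"dy": 0.001,"dz": 0.005,"yaw": 0,"jaw": 1}
  ]
}}

```text
clock: 22.4
tool_pos: [0.508, -0.0524, 0.3512]
eef_rot: [0.999, -0.015, 0.034, 0.004]
contact_force: [0.6, -0.4, -2.0]
opening: 0.11
```

```bash
python3 st.py .5070 -.0599 .262 -.0175
```

```text
22.4 [ 0.508  -0.0524  0.3512] yaw -0.0291 zax [ 0.067  -0.0099 -0.9977] op 0.11 F [ 0.64 -0.35 -2.02] M [-0.01  0.09  0.02] qd 0.142
delta tool [-0.0068  0.0069  0.089 ] yaw -0.0116
```

Request:
{"method": "play_rows", "body": {
  "targets": [
    {"dx": -0.002,"dy": 0.003,"dz": 0.012,"yaw": -0.004,"jaw": 1},
    {"dx": -0.002,"dy": 0.003,"dz": 0.025,"yaw": -0.003,"jaw": 1},
    {"dx": -0.001,"dy": 0.001,"dz": 0.025,"yaw": 0,"jaw": 1},
    {"dx": -0.001,"dy": 0,"dz": 0.015,"yaw": 0,"jaw": 1},
    {"dx": 0,"dy": 0,"dz": 0.004,"yaw": 0,"jaw": 1}
  ]
}}

```text
clock: 22.9
tool_pos: [0.5105, -0.051, 0.2671]
eef_rot: [0.999, -0.005, 0.036, 0.002]
contact_force: [0.1, -0.6, -2.1]
opening: 0.11
```

```bash
python3 look.py w10; python3 st.py .5070 -.0599 .165 -.0175
```

```text
22.9 [ 0.5105 -0.051   0.2671] [ 0.9994 -0.0048  0.0356  0.0015] op 0.11 F [ 0.08 -0.6  -2.09] q [ 0.17  0.48 -0.25  1.93  0.19  0.68 -1.77]
yaw world -0.0094 zaxis [ 0.0711 -0.0034 -0.9975]
red 2429 x [0.4717 0.5528] xc 0.5123 yc -0.1542 slope -0.014 ztop 0.1938 rect [ 511.6 -154.5] [10.  87.5]
green 2332 x [0.4778 0.5559] xc 0.5168 yc -0.0124 slope -0.0184 ztop 0.1939 rect [516.8 -12.3] [ 9.2 81.2]
22.95 [ 0.5106 -0.0508  0.2672] yaw -0.0092 zax [ 0.0713 -0.0031 -0.9974] op 0.108 F [-0.28 -0.27 -2.76] M [ 0.09  0.16 -0.03] qd 0.033
delta tool [-0.0108  0.0089  0.1017] yaw 0.0083
```

View pics/w10.png

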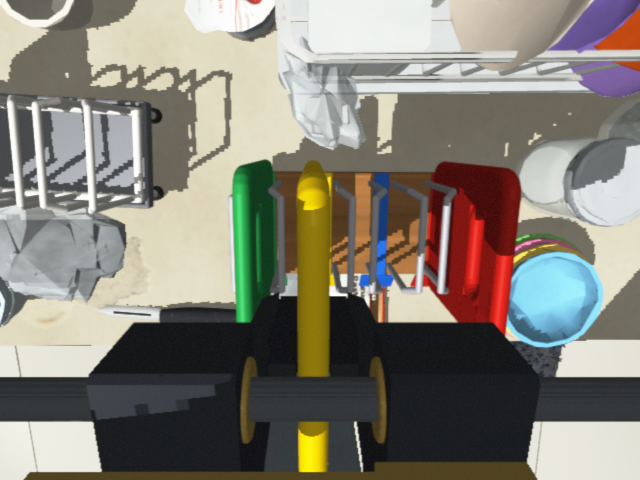

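Yellow is above the second slot, with green and red upright in theirs. Correcting about 9 mm in y.

Request:
{"method": "play_rows", "body": {
  "targets": [
    {"dx": -0.001,"dy": 0.0035,"dz": 0.001,"yaw": 0.004,"jaw": 1},
    {"dx": -0.001,"dy": 0.003,"dz": 0.001,"yaw": 0.003,"jaw": 1},
    {"dx": -0.001,"dy": 0.001,"dz": 0.001,"yaw": 0,"jaw": 1},
    {"dx": -0.001,"dy": 0.0005,"dz": 0.001,"yaw": 0,"jaw": 1},
    {"dx": -0.001,"dy": 0,"dz": 0.001,"yaw": 0,"jaw": 1}
  ]
}}

```text
clock: 23.45
tool_pos: [0.5082, -0.0577, 0.2642]
eef_rot: [0.999, -0.007, 0.039, 0.001]
contact_force: [0.2, -0.6, -1.8]
opening: 0.11
```

```bash
python3 st.py .5070 -.0599 .165 -.0175
```

```text
23.45 [ 0.5082 -0.0577  0.2642] yaw -0.0145 zax [ 0.0773 -0.0023 -0.997 ] op 0.11 F [ 0.25 -0.58 -1.84] M [ 0.03  0.13 -0.  ] qd 0.045
delta tool [-0.0088  0.0021  0.0988] yaw 0.003
```

Request:
{"method": "play_rows", "body": {
  "targets": [
    {"dx": -0.0015,"dy": 0.002,"dz": 0.008,"yaw": 0.002,"jaw": 1},
    {"dx": -0.002,"dy": 0.0005,"dz": 0.014,"yaw": 0.001,"jaw": 1},
    {"dx": -0.002,"dy": 0,"dz": 0.016,"yaw": 0,"jaw": 1},
    {"dx": -0.0015,"dy": 0,"dz": 0.012,"yaw": 0,"jaw": 1},
    {"dx": -0.0005,"dy": 0,"dz": 0.005,"yaw": 0,"jaw": 1}
  ]
}}

```text
clock: 23.95
tool_pos: [0.5053, -0.0612, 0.2068]
eef_rot: [0.999, -0.01, 0.04, 0.001]
contact_force: [-0.4, 0.4, -0.9]
opening: 0.107
```

```bash
python3 st.py .5070 -.0603 .165 -.0175
```

```text
23.95 [ 0.5053 -0.0612  0.2068] yaw -0.0191 zax [ 0.0808 -0.0027 -0.9967] op 0.107 F [-0.38  0.41 -0.91] M [ 0.02  0.13 -0.02] qd 0.148
delta tool [-0.0017 -0.0009  0.0418] yaw -0.0016
```

Request:
{"method": "play_rows", "body": {
  "targets": [
    {"dx": 0,"dy": -0.0007,"dz": 0.01,"yaw": -0.001,"jaw": 1},
    {"dx": -0.0005,"dy": 0,"dz": 0.013,"yaw": 0,"jaw": 1},
    {"dx": -0.0005,"dy": 0,"dz": 0.01,"yaw": 0,"jaw": 1},
    {"dx": -0.0003,"dy": 0,"dz": 0.005,"yaw": 0,"jaw": 1},
    {"dx": 0,"dy": 0,"dz": 0.001,"yaw": 0,"jaw": 1}
  ]
}}

```text
clock: 24.45
tool_pos: [0.508, -0.0605, 0.1649]
eef_rot: [0.999, -0.009, 0.041, 0.001]
contact_force: [0.3, -0.1, 2.1]
opening: 0.107
```

```bash
python3 st.py .5070 -.0603 .165 -.0175
```

```text
24.45 [ 0.508  -0.0605  0.1649] yaw -0.0181 zax [ 0.0818 -0.0025 -0.9966] op 0.107 F [ 0.28 -0.1   2.06] M [ 0.07 -0.05  0.  ] qd 0.036
delta tool [-0.001  -0.0002 -0.0001] yaw -0.0006
```

Request:
{"method": "play_rows", "body": {
  "targets": [
    {"dx": -0.0007,"dy": 0,"dz": 0.0005,"yaw": 0,"jaw": 1},
    {"dx": -0.0003,"dy": 0,"dz": 0.0005,"yaw": 0,"jaw": 1},
    {"dx": 0,"dy": 0,"dz": 0,"yaw": 0,"jaw": 0.85},
    {"dx": 0,"dy": 0,"dz": 0,"yaw": 0,"jaw": 0.72},
    {"dx": 0,"dy": 0,"dz": 0,"yaw": 0,"jaw": 0.72}
  ]
}}

```text
clock: 24.95
tool_pos: [0.5091, -0.0605, 0.1659]
eef_rot: [0.999, -0.009, 0.044, 0.001]
contact_force: [0.3, 0.2, -0.0]
opening: 0.275
```

```bash
python3 look.py w11; python3 st.py .5815 .254 .30 -.06
```

```text
24.95 [ 0.5091 -0.0605  0.1659] [ 9.99e-01 -9.10e-03  4.37e-02  9.00e-04] op 0.275 F [ 0.32  0.23 -0.02] q [ 0.13  0.63 -0.17  2.06  0.27  0.38 -1.83]
yaw world -0.0182 zaxis [ 0.0872 -0.0027 -0.9962]
red 4838 x [0.4981 0.5528] xc 0.5255 yc -0.1538 slope 0.0143 ztop 0.1936 rect [ 525.6 -154.3] [ 9.7 58.3]
yellow 5511 x [0.5003 0.5567] xc 0.5285 yc -0.0595 slope -0.0192 ztop 0.1938 rect [528.6 -59.6] [ 9.7 59.7]
green 3559 x [0.5191 0.5567] xc 0.5379 yc -0.0133 slope -0.0073 ztop 0.1937 rect [537.9 -13. ] [ 9.5 39.9]
25.0 [ 0.5092 -0.0605  0.1659] yaw -0.0182 zax [ 0.0872 -0.0027 -0.9962] op 0.277 F [ 0.03  0.62 -0.54] M [0.01 0.04 0.05] qd 0.003
delta tool [ 0.0781 -0.3156 -0.1282] yaw 0.0418
```

View pics/w11.png

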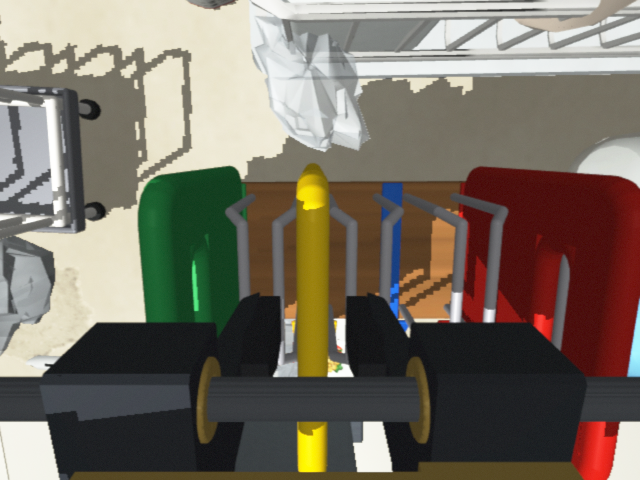

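Yellow is seated, with its top at 0.194 and upright, but about 3 mm too far back. I'll regrip and slide it along its slot.

Request:
{"method": "play_rows", "body": {
  "targets": [
    {"dx": 0,"dy": 0,"dz": 0,"yaw": 0,"jaw": 1},
    {"dx": 0,"dy": 0,"dz": 0,"yaw": 0,"jaw": 1},
    {"dx": 0,"dy": 0,"dz": 0,"yaw": 0,"jaw": 1},
    {"dx": -0.002,"dy": 0,"dz": 0,"yaw": 0,"jaw": 1},
    {"dx": -0.002,"dy": 0,"dz": 0,"yaw": 0,"jaw": 1}
  ],
  "squeeze": 15
}}

```text
clock: 25.5
tool_pos: [0.5074, -0.0602, 0.1664]
eef_rot: [0.999, -0.009, 0.046, 0.001]
contact_force: [1.7, -0.1, 1.6]
opening: 0.112
```

```bash
python3 st.py .506 -.0605 .165 -.0175
```

```text
25.5 [ 0.5074 -0.0602  0.1664] yaw -0.0182 zax [ 0.0926 -0.0022 -0.9957] op 0.112 F [ 1.72 -0.14  1.56] M [-0.05 -0.54  0.03] qd 0.057
delta tool [-0.0015  0.0003  0.0013] yaw -0.0007
```

Request:
{"method": "play_rows", "body": {
  "targets": [
    {"dx": -0.0015,"dy": 0,"dz": 0,"yaw": 0,"jaw": 1},
    {"dx": -0.001,"dy": 0,"dz": 0,"yaw": 0,"jaw": 1},
    {"dx": 0,"dy": 0,"dz": 0,"yaw": 0,"jaw": 0.85},
    {"dx": 0,"dy": 0,"dz": 0,"yaw": 0,"jaw": 0.72},
    {"dx": 0,"dy": 0,"dz": 0,"yaw": 0,"jaw": 0.72}
  ]
}}

```text
clock: 26.0
tool_pos: [0.5028, -0.0603, 0.1657]
eef_rot: [0.999, -0.009, 0.045, 0.001]
contact_force: [0.1, 0.5, 0.4]
opening: 0.274
```

Request:
{"method": "play_rows", "body": {
  "targets": [
    {"dx": 0.0015,"dy": 0,"dz": -0.02,"yaw": 0,"jaw": 0.72},
    {"dx": 0.0035,"dy": 0,"dz": -0.045,"yaw": 0,"jaw": 0.7},
    {"dx": 0.008,"dy": -0.01,"dz": -0.05,"yaw": 0,"jaw": 0.65},
    {"dx": 0.015,"dy": -0.03,"dz": -0.04,"yaw": 0.01,"jaw": 0.65},
    {"dx": 0.015,"dy": -0.04,"dz": -0.01,"yaw": 0.01,"jaw": 0.65}
  ]
}}

```text
clock: 26.5
tool_pos: [0.5282, 0.0136, 0.3348]
eef_rot: [0.999, -0.025, 0.037, 0.002]
contact_force: [1.5, -0.2, -0.2]
opening: 0.346
```

```bash
python3 st.py .582 .254 .30 -.06
```

```text
26.5 [0.5282 0.0136 0.3348] yaw -0.0509 zax [ 0.073  -0.0062 -0.9973] op 0.346 F [ 1.49 -0.2  -0.23] M [ 0.05 -0.03 -0.  ] qd 0.852
delta tool [ 0.0388 -0.2429  0.0371] yaw 0.0091
```

Request:
{"method": "play_rows", "body": {
  "targets": [
    {"dx": 0.008,"dy": -0.045,"dz": 0,"yaw": 0.002,"jaw": 0.65},
    {"dx": 0.008,"dy": -0.045,"dz": 0,"yaw": 0,"jaw": 0.65},
    {"dx": 0.007,"dy": -0.045,"dz": 0,"yaw": 0,"jaw": 0.65},
    {"dx": 0.005,"dy": -0.04,"dz": 0,"yaw": 0,"jaw": 0.65},
    {"dx": 0.003,"dy": -0.025,"dz": 0,"yaw": 0,"jaw": 0.65}
  ]
}}

```text
clock: 27.0
tool_pos: [0.5714, 0.2198, 0.3393]
eef_rot: [0.999, -0.028, 0.038, 0.002]
contact_force: [-0.1, 0.1, 0.0]
opening: 0.349
```

```bash
python3 st.py .582 .254 .30 -.06
```

```text
27.0 [0.5714 0.2198 0.3393] yaw -0.0555 zax [ 0.0767 -0.0062 -0.997 ] op 0.349 F [-0.12  0.14  0.01] M [0.   0.1  0.01] qd 0.41
delta tool [ 0.0056 -0.0348  0.0398] yaw 0.0045
```

Request:
{"method": "play_rows", "body": {
  "targets": [
    {"dx": 0.001,"dy": -0.012,"dz": 0,"yaw": 0,"jaw": 0.65},
    {"dx": 0,"dy": -0.005,"dz": 0,"yaw": 0,"jaw": 0.65},
    {"dx": 0,"dy": 0,"dz": 0,"yaw": 0,"jaw": 0.65},
    {"dx": 0,"dy": 0,"dz": 0,"yaw": 0,"jaw": 0.65},
    {"dx": 0,"dy": 0,"dz": 0,"yaw": 0,"jaw": 0.65}
  ]
}}

```text
clock: 27.5
tool_pos: [0.5718, 0.2366, 0.3376]
eef_rot: [0.999, -0.027, 0.036, 0.004]
contact_force: [-0.5, 0.6, -0.6]
opening: 0.347
```

```bash
python3 look.py w12; python3 st.py .582 .254 .23 -.06
```

```text
27.5 [0.5718 0.2366 0.3376] [ 0.999  -0.027   0.0363  0.0036] op 0.347 F [-0.53  0.62 -0.58] q [-0.35  0.56 -0.24  1.51  0.2   1.04 -2.28]
yaw world -0.0538 zaxis [ 0.0724 -0.0092 -0.9973]
blue 1686 x [0.534  0.6282] xc 0.5811 yc 0.2544 slope -0.0646 ztop 0.1936 rect [581.1 254.6] [ 8.9 98.5]
27.55 [0.5719 0.2363 0.3376] yaw -0.0543 zax [ 0.0725 -0.0096 -0.9973] op 0.351 F [-0.09 -0.78 -0.2 ] M [ 0.02  0.08 -0.03] qd 0.005
delta tool [ 0.0013 -0.0189  0.1079] yaw 0.0057
```

Request:
{"method": "play_rows", "body": {
  "targets": [
    {"dx": 0.001,"dy": -0.008,"dz": 0.012,"yaw": 0,"jaw": 0.65},
    {"dx": 0,"dy": -0.009,"dz": 0.025,"yaw": 0,"jaw": 0.65},
    {"dx": 0,"dy": -0.007,"dz": 0.03,"yaw": 0,"jaw": 0.65},
    {"dx": 0,"dy": -0.004,"dz": 0.02,"yaw": 0,"jaw": 0.65},
    {"dx": 0,"dy": 0,"dz": 0.006,"yaw": 0,"jaw": 0.65}
  ]
}}

```text
clock: 28.05
tool_pos: [0.5837, 0.2622, 0.2413]
eef_rot: [0.999, -0.03, 0.038, 0.003]
contact_force: [0.3, -1.9, -0.7]
opening: 0.343
```

```bash
python3 st.py .582 .254 .164 -.06
```

```text
28.05 [0.5837 0.2622 0.2413] yaw -0.06 zax [ 0.0763 -0.0088 -0.997 ] op 0.343 F [ 0.28 -1.89 -0.69] M [ 0.06  0.09 -0.02] qd 0.13
delta tool [-0.0071  0.008   0.077 ] yaw -0.0
```

Request:
{"method": "play_rows", "body": {
  "targets": [
    {"dx": -0.002,"dy": 0.002,"dz": 0.008,"yaw": 0,"jaw": 0.65},
    {"dx": -0.002,"dy": 0.001,"dz": 0.014,"yaw": 0,"jaw": 0.65},
    {"dx": -0.002,"dy": 0,"dz": 0.01,"yaw": 0,"jaw": 0.65},
    {"dx": 0,"dy": 0,"dz": 0.003,"yaw": 0,"jaw": 0.65},
    {"dx": 0,"dy": 0,"dz": 0,"yaw": 0,"jaw": 0.65}
  ]
}}

```text
clock: 28.55
tool_pos: [0.5807, 0.2578, 0.2044]
eef_rot: [0.999, -0.031, 0.039, 0.003]
contact_force: [0.7, -0.1, 0.8]
opening: 0.35
```

```bash
python3 st.py .582 .254 .164 -.06
```

```text
28.55 [0.5807 0.2578 0.2044] yaw -0.0621 zax [ 0.0772 -0.0093 -0.997 ] op 0.35 F [ 0.68 -0.13  0.79] M [ 0.06  0.09 -0.01] qd 0.007
delta tool [-0.0016  0.0036  0.0404] yaw -0.0021
```

Request:
{"method": "play_rows", "body": {
  "targets": [
    {"dx": 0,"dy": 0.0015,"dz": 0.008,"yaw": -0.001,"jaw": 0.65},
    {"dx": -0.0005,"dy": 0,"dz": 0.014,"yaw": 0,"jaw": 0.65},
    {"dx": -0.0005,"dy": 0,"dz": 0.012,"yaw": 0,"jaw": 0.65},
    {"dx": 0,"dy": 0,"dz": 0.005,"yaw": 0,"jaw": 0.65},
    {"dx": 0,"dy": 0,"dz": 0,"yaw": 0,"jaw": 0.65}
  ]
}}

```text
clock: 29.05
tool_pos: [0.5838, 0.2561, 0.1634]
eef_rot: [0.999, -0.031, 0.04, 0.003]
contact_force: [-0.3, -0.3, 0.6]
opening: 0.346
```

```bash
python3 st.py .582 .254 .164 -.06
```

```text
29.05 [0.5838 0.2561 0.1634] yaw -0.0616 zax [ 0.0796 -0.0082 -0.9968] op 0.346 F [-0.32 -0.35  0.63] M [0.02 0.1  0.03] qd 0.005
delta tool [-0.0016  0.0022 -0.0008] yaw -0.0016
```

Request:
{"method": "play_rows", "body": {
  "targets": [
    {"dx": -0.001,"dy": 0.002,"dz": 0,"yaw": -0.001,"jaw": 0.65},
    {"dx": 0,"dy": 0,"dz": 0,"yaw": 0,"jaw": 0.8},
    {"dx": 0,"dy": 0,"dz": 0,"yaw": 0,"jaw": 1},
    {"dx": 0,"dy": 0,"dz": 0,"yaw": 0,"jaw": 1},
    {"dx": 0,"dy": 0,"dz": 0,"yaw": 0,"jaw": 1}
  ],
  "squeeze": 25
}}

```text
clock: 29.55
tool_pos: [0.5829, 0.2543, 0.1638]
eef_rot: [0.999, -0.03, 0.04, 0.003]
contact_force: [0.4, 0.3, -2.3]
opening: 0.11
```

```bash
python3 st.py .582 .254 .34 -.06
```

```text
29.55 [0.5829 0.2543 0.1638] yaw -0.0605 zax [ 0.0805 -0.0076 -0.9967] op 0.11 F [ 0.42  0.29 -2.34] M [-0.02  0.1   0.03] qd 0.001
delta tool [ 0.0134  0.0008 -0.1757] yaw -0.0005
```

Request:
{"method": "play_rows", "body": {
  "targets": [
    {"dx": 0.0008,"dy": 0,"dz": -0.01,"yaw": 0,"jaw": 1},
    {"dx": 0.0025,"dy": 0,"dz": -0.03,"yaw": 0,"jaw": 1},
    {"dx": 0.0035,"dy": 0,"dz": -0.045,"yaw": 0,"jaw": 1},
    {"dx": 0.0035,"dy": 0,"dz": -0.045,"yaw": 0,"jaw": 1},
    {"dx": 0.001,"dy": 0,"dz": -0.035,"yaw": 0,"jaw": 1}
  ]
}}

```text
clock: 30.05
tool_pos: [0.5767, 0.253, 0.3297]
eef_rot: [0.999, -0.03, 0.033, 0.006]
contact_force: [0.5, 0.4, -2.5]
opening: 0.107
```

```bash
python3 st.py .5070 -.1077 .34 -.0175
```

```text
30.05 [0.5767 0.253  0.3297] yaw -0.0587 zax [ 0.0653 -0.0149 -0.9978] op 0.107 F [ 0.54  0.37 -2.47] M [0.05 0.05 0.04] qd 0.846
delta tool [-0.0476  0.3643 -0.0095] yaw -0.0412
```

Request:
{"method": "play_rows", "body": {
  "targets": [
    {"dx": -0.002,"dy": 0.02,"dz": -0.015,"yaw": -0.008,"jaw": 1},
    {"dx": -0.005,"dy": 0.035,"dz": -0.003,"yaw": -0.01,"jaw": 1},
    {"dx": -0.008,"dy": 0.045,"dz": 0,"yaw": -0.008,"jaw": 1},
    {"dx": -0.008,"dy": 0.045,"dz": 0,"yaw": 0,"jaw": 1},
    {"dx": -0.008,"dy": 0.045,"dz": 0,"yaw": 0,"jaw": 1}
  ]
}}

```text
clock: 30.55
tool_pos: [0.538, 0.0708, 0.3569]
eef_rot: [0.999, -0.008, 0.04, -0.001]
contact_force: [1.4, -0.5, -2.8]
opening: 0.108
```

```bash
python3 st.py .5066 -.1077 .34 -.0175
```

```text
30.55 [0.538  0.0708 0.3569] yaw -0.0163 zax [ 8.080e-02  4.000e-04 -9.967e-01] op 0.108 F [ 1.39 -0.48 -2.77] M [0.03 0.08 0.01] qd 0.875
delta tool [-0.0298  0.179   0.0142] yaw 0.0012
```

Request:
{"method": "play_rows", "body": {
  "targets": [
    {"dx": -0.006,"dy": 0.045,"dz": 0,"yaw": 0,"jaw": 1},
    {"dx": -0.006,"dy": 0.045,"dz": 0,"yaw": 0,"jaw": 1},
    {"dx": -0.005,"dy": 0.035,"dz": 0,"yaw": 0,"jaw": 1},
    {"dx": -0.002,"dy": 0.02,"dz": 0,"yaw": 0,"jaw": 1},
    {"dx": -0.001,"dy": 0.008,"dz": 0,"yaw": 0,"jaw": 1}
  ]
}}

```text
clock: 31.05
tool_pos: [0.5096, -0.0953, 0.3579]
eef_rot: [0.999, -0.013, 0.04, 0.002]
contact_force: [-0.7, 0.5, -3.1]
opening: 0.104
```

```bash
python3 st.py .5066 -.1077 .262 -.0175
```

```text
31.05 [ 0.5096 -0.0953  0.3579] yaw -0.0259 zax [ 0.0799 -0.0054 -0.9968] op 0.104 F [-0.69  0.54 -3.07] M [0.03 0.07 0.01] qd 0.181
delta tool [-0.0103  0.0121  0.0955] yaw -0.0084
```

Request:
{"method": "play_rows", "body": {
  "targets": [
    {"dx": -0.002,"dy": 0.007,"dz": 0.005,"yaw": 0,"jaw": 1},
    {"dx": -0.003,"dy": 0.007,"dz": 0.02,"yaw": 0,"jaw": 1},
    {"dx": -0.002,"dy": 0.003,"dz": 0.028,"yaw": 0,"jaw": 1},
    {"dx": -0.002,"dy": 0.001,"dz": 0.022,"yaw": 0,"jaw": 1},
    {"dx": 0,"dy": 0,"dz": 0.008,"yaw": 0,"jaw": 1}
  ]
}}

```text
clock: 31.55
tool_pos: [0.5087, -0.11, 0.2741]
eef_rot: [0.999, -0.01, 0.043, 0.001]
contact_force: [0.0, -0.3, -2.8]
opening: 0.111
```

```bash
python3 look.py w13; python3 st.py .5066 -.1077 .165 -.0175
```

```text
31.55 [ 0.5087 -0.11    0.2741] [ 0.999  -0.0101  0.0431  0.001 ] op 0.111 F [ 0.05 -0.29 -2.84] q [ 0.29  0.47 -0.24  1.91  0.17  0.69 -1.64]
yaw world -0.0203 zaxis [ 0.0862 -0.0028 -0.9963]
red 2327 x [0.4729 0.5529] xc 0.5129 yc -0.1547 slope -0.0204 ztop 0.1938 rect [ 513.5 -154.7] [ 9.5 84.1]
yellow 2265 x [0.4748 0.5538] xc 0.5143 yc -0.0592 slope -0.0103 ztop 0.1938 rect [514.7 -59.1] [ 9.9 82.6]
green 2242 x [0.4758 0.5559] xc 0.5158 yc -0.0129 slope -0.019 ztop 0.1938 rect [516.1 -12.7] [ 9.7 83. ]
31.6 [ 0.5088 -0.1097  0.2737] yaw -0.0197 zax [ 0.0858 -0.0024 -0.9963] op 0.107 F [-0.3   0.74 -3.44] M [ 0.07  0.25 -0.  ] qd 0.055
delta tool [-0.0115 -0.002   0.1081] yaw -0.0022
```

View pics/w13.png

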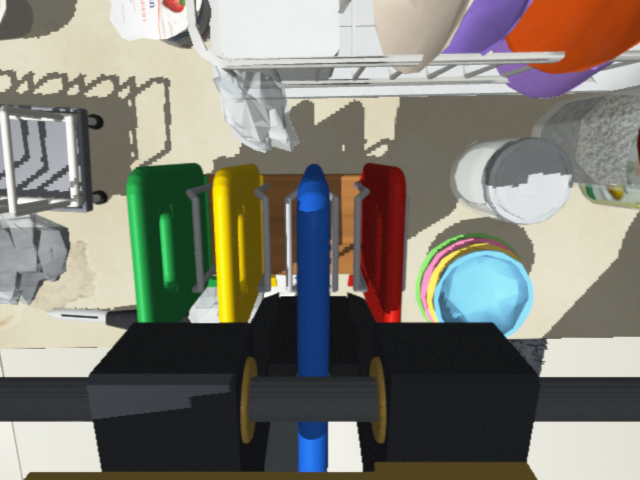

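The three placed boards stand straight, and blue is over the remaining slot. Descending.

Request:
{"method": "play_rows", "body": {
  "targets": [
    {"dx": -0.002,"dy": -0.0015,"dz": 0.004,"yaw": -0.001,"jaw": 1},
    {"dx": -0.002,"dy": -0.0005,"dz": 0.008,"yaw": -0.001,"jaw": 1},
    {"dx": -0.002,"dy": 0,"dz": 0.008,"yaw": 0,"jaw": 1},
    {"dx": -0.001,"dy": 0,"dz": 0.004,"yaw": 0,"jaw": 1},
    {"dx": -0.0005,"dy": 0,"dz": 0.001,"yaw": 0,"jaw": 1}
  ]
}}

```text
clock: 32.1
tool_pos: [0.5057, -0.1049, 0.2487]
eef_rot: [0.999, -0.007, 0.046, 0.0]
contact_force: [0.6, 0.2, -2.8]
opening: 0.112
```

```bash
python3 st.py .5066 -.1077 .165 -.0175
```

```text
32.1 [ 0.5057 -0.1049  0.2487] yaw -0.0135 zax [ 0.0912 -0.0015 -0.9958] op 0.112 F [ 0.6   0.24 -2.79] M [0.04 0.11 0.02] qd 0.04
delta tool [-0.0067  0.0027  0.0834] yaw 0.004
```

Request:
{"method": "play_rows", "body": {
  "targets": [
    {"dx": -0.0005,"dy": 0.0015,"dz": 0.002,"yaw": 0.002,"jaw": 1},
    {"dx": -0.0015,"dy": 0.0008,"dz": 0.01,"yaw": 0.001,"jaw": 1},
    {"dx": -0.002,"dy": 0,"dz": 0.014,"yaw": 0,"jaw": 1},
    {"dx": -0.0015,"dy": 0,"dz": 0.012,"yaw": 0,"jaw": 1},
    {"dx": -0.0005,"dy": 0,"dz": 0.005,"yaw": 0,"jaw": 1}
  ]
}}

```text
clock: 32.6
tool_pos: [0.5048, -0.1084, 0.2039]
eef_rot: [0.999, -0.009, 0.048, 0.001]
contact_force: [0.1, -0.0, -1.5]
opening: 0.11
```

```bash
python3 st.py .5066 -.1077 .165 -.0175
```

```text
32.6 [ 0.5048 -0.1084  0.2039] yaw -0.0183 zax [ 0.0953 -0.0024 -0.9954] op 0.11 F [ 0.06 -0.04 -1.54] M [ 0.02  0.18 -0.04] qd 0.147
delta tool [-0.0019 -0.0008  0.0389] yaw -0.0008
```

Request:
{"method": "play_rows", "body": {
  "targets": [
    {"dx": 0,"dy": -0.0005,"dz": 0.01,"yaw": 0,"jaw": 1},
    {"dx": -0.0005,"dy": 0,"dz": 0.012,"yaw": 0,"jaw": 1},
    {"dx": -0.0007,"dy": 0,"dz": 0.009,"yaw": 0,"jaw": 1},
    {"dx": -0.0005,"dy": 0,"dz": 0.004,"yaw": 0,"jaw": 1},
    {"dx": 0,"dy": 0,"dz": 0.001,"yaw": 0,"jaw": 1}
  ]
}}

```text
clock: 33.1
tool_pos: [0.5074, -0.1081, 0.1649]
eef_rot: [0.999, -0.009, 0.048, 0.001]
contact_force: [0.9, -0.2, -2.3]
opening: 0.109
```

```bash
python3 st.py .5066 -.1077 .164 -.0175
```

```text
33.1 [ 0.5074 -0.1081  0.1649] yaw -0.0188 zax [ 0.096  -0.0024 -0.9954] op 0.109 F [ 0.91 -0.17 -2.26] M [ 0.07  0.15 -0.01] qd 0.029
delta tool [-0.0009 -0.0004  0.0008] yaw -0.0013
```

Request:
{"method": "play_rows", "body": {
  "targets": [
    {"dx": -0.001,"dy": 0,"dz": 0.001,"yaw": 0,"jaw": 1},
    {"dx": -0.0007,"dy": 0,"dz": 0.001,"yaw": 0,"jaw": 1},
    {"dx": -0.0005,"dy": 0,"dz": 0.001,"yaw": 0,"jaw": 1},
    {"dx": 0,"dy": 0,"dz": 0.0005,"yaw": 0,"jaw": 1},
    {"dx": 0,"dy": 0,"dz": 0,"yaw": 0,"jaw": 1}
  ]
}}

```text
clock: 33.6
tool_pos: [0.509, -0.1083, 0.1642]
eef_rot: [0.999, -0.009, 0.053, 0.001]
contact_force: [-0.5, -0.1, 0.8]
opening: 0.112
```

```bash
python3 st.py .5066 -.1077 .164 -.0175
```

```text
33.6 [ 0.509  -0.1083  0.1642] yaw -0.0188 zax [ 0.1049 -0.0034 -0.9945] op 0.112 F [-0.49 -0.08  0.85] M [ 0.07  0.39 -0.01] qd 0.006
delta tool [-0.0024 -0.0006 -0.0001] yaw -0.0013
```

Request:
{"method": "play_rows", "body": {
  "targets": [
    {"dx": -0.002,"dy": 0,"dz": 0.0005,"yaw": 0,"jaw": 1},
    {"dx": -0.001,"dy": 0,"dz": 0,"yaw": 0,"jaw": 1},
    {"dx": 0,"dy": 0,"dz": 0,"yaw": 0,"jaw": 0.85},
    {"dx": 0,"dy": 0,"dz": 0,"yaw": 0,"jaw": 0.72},
    {"dx": 0,"dy": 0,"dz": 0,"yaw": 0,"jaw": 0.72}
  ]
}}

```text
clock: 34.1
tool_pos: [0.5067, -0.1083, 0.1638]
eef_rot: [0.999, -0.009, 0.054, 0.001]
contact_force: [0.6, -0.9, -0.5]
opening: 0.279
```

```bash
python3 look.py w14; python3 st.py .5066 -.1077 .30 -.0175
```

```text
34.1 [ 0.5067 -0.1083  0.1638] [ 0.9985 -0.0095  0.0537  0.0012] op 0.279 F [ 0.61 -0.91 -0.48] q [ 0.23  0.64 -0.16  2.06  0.25  0.35 -1.72]
yaw world -0.0189 zaxis [ 0.1072 -0.0034 -0.9942]
red 4011 x [0.5147 0.5536] xc 0.5342 yc -0.155 slope -0.0202 ztop 0.1937 rect [ 534.4 -155.2] [10.3 42. ]
yellow 3890 x [0.5167 0.555 ] xc 0.5358 yc -0.0602 slope -0.0244 ztop 0.1938 rect [536.  -60.1] [ 9.6 41.4]
green 2467 x [0.4997 0.5503] xc 0.525 yc -0.0158 slope -0.0645 ztop 0.1929 rect [526.2 -15.4] [ 6.7 55. ]
blue 5747 x [0.4985 0.5555] xc 0.527 yc -0.1078 slope -0.0247 ztop 0.1938 rect [ 526.9 -107.8] [ 9.5 60.1]
34.15 [ 0.5066 -0.1083  0.1637] yaw -0.0188 zax [ 0.1071 -0.0034 -0.9942] op 0.279 F [-0.28  0.68 -0.45] M [-0.01  0.13  0.02] qd 0.003
delta tool [ 0.0146 -0.0004 -0.1355] yaw -0.0013
```

Request:
{"method": "play_rows", "body": {
  "targets": [
    {"dx": 0.002,"dy": 0,"dz": -0.02,"yaw": 0,"jaw": 0.72},
    {"dx": 0.0045,"dy": 0,"dz": -0.045,"yaw": 0,"jaw": 0.72},
    {"dx": 0.005,"dy": 0,"dz": -0.05,"yaw": 0,"jaw": 0.7},
    {"dx": 0.003,"dy": -0.01,"dz": -0.05,"yaw": 0,"jaw": 0.7},
    {"dx": 0,"dy": -0.01,"dz": -0.04,"yaw": 0,"jaw": 0.7}
  ]
}}

```text
clock: 34.65
tool_pos: [0.4956, -0.0886, 0.368]
eef_rot: [0.999, -0.01, 0.044, 0.0]
contact_force: [0.9, 0.2, -0.6]
opening: 0.3
```

Request:
{"method": "play_rows", "body": {
  "targets": [
    {"dx": -0.01,"dy": 0,"dz": -0.02,"yaw": 0,"jaw": 0.6},
    {"dx": -0.01,"dy": 0,"dz": 0,"yaw": 0,"jaw": 0.6},
    {"dx": 0,"dy": 0,"dz": 0,"yaw": 0,"jaw": 0.6},
    {"dx": 0,"dy": 0,"dz": 0,"yaw": 0,"jaw": 0.6},
    {"dx": 0,"dy": 0,"dz": 0,"yaw": 0,"jaw": 0.6}
  ]
}}

```text
clock: 35.15
tool_pos: [0.4738, -0.087, 0.3893]
eef_rot: [0.999, -0.01, 0.048, 0.0]
contact_force: [-0.7, 0.2, 0.3]
opening: 0.396
```

```bash
python3 look.py w15;python3 - <<'E'
from h import *
from plant import r
import pickle
s,d=pickle.load(open("w15.pkl","rb"));P=cloud(d,wristT(s,d));m=masks(d)
# hoop tops/liner/base reference
any_=m['red']|m['green']|m['blue']|m['yellow']
h=(abs(P[...,2]-.134)<.006)&(P[...,0]<.58)&(P[...,0]>.42)&(P[...,1]<.03)&(P[...,1]>-.2)&~any_
hp=P[h];print("hoops",len(hp),np.percentile(hp[:,0],[.5,99.5]).round(4))
w=(abs(P[...,2]-.0515)<.003)&(P[...,0]<.58)&(P[...,0]>.42)&(P[...,1]<.03)&(P[...,1]>-.2)&~any_
wp=P[w];print("base",len(wp),np.percentile(wp[:,0],[.5,99.5]).round(4))
for n in("scene","side"):
    d=r.snapshot(n);cv2.imwrite(f"pics/{n}9.png",d["frame"][:,:,::-1])
E
```

```text
35.15 [ 0.4738 -0.087   0.3893] [ 9.988e-01 -9.600e-03  4.760e-02  3.000e-04] op 0.396 F [-0.72  0.22  0.3 ] q [ 0.31  0.28 -0.29  1.82  0.1   0.95 -1.61]
yaw world -0.0192 zaxis [ 0.0951 -0.0016 -0.9955]
red 1356 x [0.4572 0.5524] xc 0.5048 yc -0.1545 slope -0.0231 ztop 0.1937 rect [ 504.6 -154.5] [  9.8 100.3]
yellow 1279 x [0.4592 0.5536] xc 0.5064 yc -0.0588 slope -0.0206 ztop 0.1937 rect [506.2 -58.7] [ 9.8 99.6]
green 1224 x [0.461  0.5561] xc 0.5086 yc -0.0125 slope -0.0169 ztop 0.1939 rect [508.  -12.6] [ 8.9 99.5]
blue 1355 x [0.4604 0.5542] xc 0.5073 yc -0.1068 slope -0.0272 ztop 0.1937 rect [ 506.8 -106.9] [ 9.8 99.4]
hoops 2682 [0.4696 0.5417]
base 4019 [0.4608 0.5776]
```

View pics/side9.png

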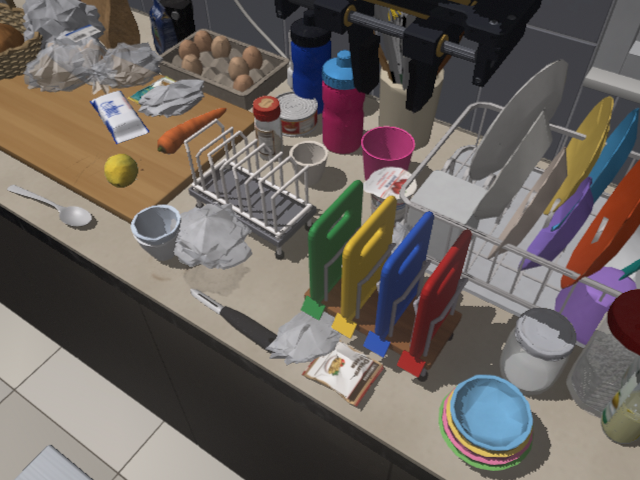

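View pics/w15.png

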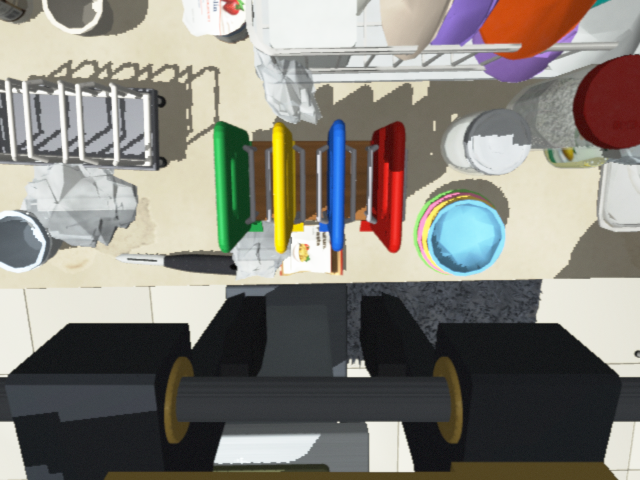

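The side view shows all four boards upright above matching tongues: green (313,305), yellow (345,325), blue (377,345), red (412,362). Measured centres are within about 2 mm of the slot centres, and all tops are at 0.194. Handing in.

```bash
python3 -c "
from plant import r
print(r.finish_job())"
```

```text
the job is handed in; nothing more can be done
None
```

All four boards are in the wooden storage rack, each in the slot with its own liner colour. I moved them one at a time by the top bar (green, red, yellow, blue), and none was dropped or set on the worktop. I handed the job in at about 35 s of the 120 s allowed, with the gripper well clear.

- **Seating:** in the last wrist view all four tops measured 0.194 m, the same as when they stood in the drain rack. That puts them down on the liners. The side view shows them upright with the hand slots at the top.
- **Centring front to back:** against my estimate of each slot's middle, red and yellow are within about 0.5 mm, green is about 1.5 mm too far back and blue about 2 mm. The cameras are only good to about 2 mm, so I left green and blue as they were. I slid yellow about 3 mm after first setting it down.
- **Forces:** the highest reading I saw was about 7 N, when lowering green onto its liner. I read the force only at the end of each call, so a short peak in between would not show.
- **Tool tilt:** it crept up to about 6° during the job. It was about the same at each grip and release, so the boards still stood upright.

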